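# Load a valve disc under the sprung foot of a clamping fixture

## Task

Lay the loose valve disc flat in the nest of the loading slide, then push the slide along its guide, so that its ramp lifts the sprung hold-down foot, until it meets the stop and the foot has dropped onto the disc; push gently, never ramming the stop. Leave the slide there with the foot bearing on the disc, and do not disturb the other things on the bench.

Things in the scene. Friction and masses are not known exactly. Their poses are not given: they have to be found in the camera images.
- disc: plain light-metal valve disc, 27 mm diameter, 10 mm thick, 28 g, lying flat on the bench to the robot's right of the fixture. Origin: centre of its underside, z up.
- slide: aluminium loading slide, loose, 0.25 to 0.4 kg, in the fixture's guide with 1 mm play at each side. Origin: under its nest's centre; +x along the guide towards the sprung foot, z up. Base plate x -66 to +62, y +-17, z 0 to 6 mm. Two cross bars (y +-12.5, tops z = 20) enclose the nest; from the front bar (x = 24) a 20 degree ramp falls to z = 6 at the nose.
- fixture: fixed dark steel base, 280 x 92 x 12 mm. Origin: centre of its underside; +x along the guide towards the clamping head. The head carries the stop block and a pivoted arm with a round foot 25 mm across (lower edge chamfered), hanging 13 mm above the guide. The stop catches the nose when the nest is centred under the foot (play of the foot in the nest +-2 mm).
- holddown (a joint): angle of the sprung hold-down arm about its pivot, 86 mm beyond the foot: 0 hanging free, growing as the foot is lifted (spring 2 to 4 N at the foot); about 0.04 with the foot on a disc in the nest, about 0.09 with it on top of a bar
- valve_body: bystander: black injector body, 40 x 90 x 52 mm, at the right. Origin: centre of underside
- nest (a point): centre of the nest's floor on the slide, 6 mm above its underside. The disc stands here between the cross bars, whose faces are 14.5 mm away along +-x (angled corners also keep it from going sideways); it then lies 4 mm below the bar tops. Both y sides are open for fingers above the rails (rail tops are level with the nest's floor).
- handle (a point): top centre of the slide's handle, a dark upright block 50 mm behind the nest, 16 mm along x, 14 mm along y, 31 mm tall above the base plate; to be gripped across y from above. 15 mm ahead of its centre stands a thrust plate (34 mm wide, 24 mm tall, 4 mm thick) against which the fingers can push.
- nose (a point): top middle of the slide's front edge, 62 mm ahead of the nest; this edge meets the stop
- guide (a point): midpoint of the guide's floor, 12 mm above the fixture's origin, axes alike. Rails 6 mm tall, y = +-18. The head's place is adjustable and not measured: the nest is home at any x from +3 to +27 mm; it starts at -75 to -60 mm. Find the stop by feel: pushing takes 3 to 10 N on the ramp and bar, then the foot drops and force rises steeply at the stop. Keep the push below about 15 N.
- test_cylinder_2: bystander: plain black cylinder, 44 mm across, 91 mm high, standing at the left of the fixture. Origin: centre of underside

How it is judged:
On the way:
1. the disc lies flat in the slide's nest, let go, before the slide goes under the foot (horizontal distance between disc and slide below 0.003 m and z of disc in the frame of slide below 0.008 m and angle between the z axis of disc and the z axis of slide, either way round below 0.06 rad and contact force between the fingers and disc below 0.05 N and value of joint holddown below 0.012 rad), for 0.2 s.
At the end, for the whole second after the job is handed in: the slide lies flat in the guide, pushed in so far (within about 2 mm of the stop) that the foot has dropped into the nest and bears on the disc (hold-down angle between 0.022 and 0.056 rad), the disc flat in the nest within 3 mm of its centre, all at rest (value of joint holddown between 0.022 and 0.056 rad and x of slide in the frame of fixture above -0.005 m and z of slide in the frame of fixture below 0.015 m and horizontal distance between disc and slide below 0.003 m and z of disc in the frame of slide below 0.008 m and angle between the z axis of disc and the z axis of slide, either way round below 0.06 rad and linear speed of each of slide, disc below 0.01 m/s); the robot touches nothing.
It fails at once if the slide pressed against the fixture with more than 50 N (stop rammed; a push kept below about 15 N stays within this) (contact force between slide and fixture above 50 N).
It fails at once if a bystander (valve body, black cylinder) moved more than 20 mm (distance of any of valve_body, test_cylinder_2 from where it was at the start of the episode above 0.02 m).
It also fails if it takes over 54 s, if anything falls off the work surface, if the arm or the gripper's body presses on something with over 40 N, if the wrist force passes 120 N, or if a joint passes its speed limit or range.

## Robot

A 6-joint arm with a two-finger parallel gripper is mounted at the origin on a cart in front of the work surface, level with it; the furniture and walls round the work are solid. World frame = base frame: x ahead of the robot, y to its left, z up, the work surface at z = 0. Lengths are in m, angles in rad, forces in N, time in s.
With the tool pointing down it reaches from about 0.375 to 0.925 m from the base axis. Payload 5.7 kg.
Tool frame: the origin (TCP) lies on the centre line of the jaws, within the pads' length; the fingertips stand 22 mm ahead of it and the grasp point (between the pads) lies 3 mm ahead of it; x points along the fingers, z is the direction in which the jaws open and shut, and the axes are right-handed (so a half turn about x gives the same grasp; the last joint's range is limited). The gripper opens to 85 mm and grips with 20 to 120 N. Pads are 22 mm wide; open, the fingers measure 114 mm over their backs; the gripper's body (76 mm by 85 mm) begins 54 mm behind the grasp point. The pads swing forward as they close: fully open they stand 13 mm farther back than shut.
Start: joints at [1.058, 0.359, 1.51, -0, 1.272, -0.115], TCP at [0.232, 0.553, 0.253] pointing down, gripper open.
Joint ranges: [-2.97, 2.97], [-1.01, 2.36], [0.21, 2.38], [-0.96, 4.11], [0.2, 2.71], [-2.98, 2.98]. Speed limits (rad/s): [2.39, 2.39, 3.14, 3.14, 3.14, 3.14].

## Interface

Orientations are given as a unit quaternion [x, y, z, w].
In Python, from cell import monitor, imaging, order gives the robot as it stands.
- The arm moves only by the tool arm_command, never from a script. Its argument "series" is a list of rows, each a list of 4 numbers: the shift along the tool's x, y, z in mm, then the turn about the tool's x in rad. In form: [[dx, dy, dz, turn], ...]. A call has 1 to 12 rows; each row shifts and turns the commanded pose from where the row before left it, along the tool's axes as they then stand; what a row does not reach is not made up. A row lasts 1/12 s, in which the tool goes at most 41.7 mm and 7.16 degrees, less where a joint would pass 70% of its speed; a pose out of reach is approached as far as the arm can. A call with a gripper value outside its range is refused whole. "claw" is the opening, from 0 (shut) to 1 (fully open), set as the call begins (left out, the last holds). The fingers move at their own pace and stop on an object; the grip force is fixed at half the most. Time passes only in rows, so rows that do not move let the fingers close. It gives the time, the measured TCP pose, the force and the opening at its end, in the units of the state.
- monitor.read_state(): the state, without advancing time (a new reading comes with each control period).
- imaging.capture(name): name is "scene" or "top" or "wrist"; returns a dict with "frame" (384x512x3 uint8, red, green, blue), "vertical_fov" (degrees; the focal length in pixels is half the picture's height over the tangent of half this angle, whatever the lens; pixels are square), "cx", "cy" (the principal point, pixels), "R" (3x3) and "t" (3): a world point X has camera coordinates R X + t; the wrist camera has in their place "tool_from_camera" (4x4, takes a point from camera to tool coordinates, whose origin is the TCP and whose axes are the tool frame's). Camera axes: x right, y down, z forward; pixel columns grow to the right and rows downward; lengths in m; the calibration is good to about 2 mm. A picture is of the moment at which its call begins: read the wrist's pose just before it. There is no depth.
- order.job_done(): hands the job in, once; it reports no verdict.
The state is a dict: "t": time; "q": joint angles; "qd": joint speeds; "joint_torque": joint torques, N m; "tool_pos": TCP position; "tool_rot": TCP orientation; "contact_force": force on the tool from outside, world axes, zero at the start; "ft_torque": the same for the moment, N m; "finger_gap": finger opening in m.
Only numpy, scipy, OpenCV 4.12 (cv2) and the standard library are available. Lean on these libraries where they do the work, as an engineer would, in place of code of your own. Each camera call takes 0.05 s, during which the arm holds its last target.

## Working session

There is one attempt and no reset: what is moved stays moved. The work goes in short steps, Python scripts to look and compute and a tool call to move; the robot and the scene stay as the last step left them, time stands still between calls to the robot, and variables do not carry over. Pictures are saved under pics/ and viewed, and the job is handed in when it is done.

Besides the shell and the picture viewer there is one more tool, called by a JSON object that holds its "api" and its "payload", one argument or row to a line. arm_command: Moves the arm, as the interface text tells. Its arguments: {"type":"object","properties":{"series":{"type":"array","items":{"type":"array","items":{"type":"number"}}},"claw":{"type":"number"}},"required":["series"]}

```bash
ls; mkdir -p pics
python3 - <<'E'
from cell import monitor, imaging
import cv2
s=monitor.read_state(); print({k:(v if isinstance(v,float) else [round(float(x),4) for x in v]) if not isinstance(v,(int,float)) else v for k,v in s.items()})
import pickle
for n in ["scene","top","wrist"]:
    c=imaging.capture(n); pickle.dump(c,open(f"pics/{n}0.pkl","wb"))
    cv2.imwrite(f"pics/{n}0.png",c["frame"][:,:,::-1]); print(n,{k:v for k,v in c.items() if k!="frame"})
E
```

```text
pics
{'t': 0.0, 'q': [1.0579, 0.3595, 1.5115, -0.0, 1.2725, -0.1151], 'qd': [-0.0005, -0.0003, -0.001, -0.0016, 0.0008, -0.0001], 'joint_torque': [-0.0001, -52.7622, -27.8609, -0.0004, 0.0134, -0.0], 'tool_pos': [0.2321, 0.5526, 0.2524], 'tool_rot': [-0.3917, 0.5895, 0.391, 0.5883], 'contact_force': [-0.1743, -0.7835, -0.6012], 'ft_torque': [0.0403, 0.0118, 0.0085], 'finger_gap': 0.08499996858274066}
scene {'vertical_fov': 55.14733786661098, 'cx': 255.4213742496371, 'cy': 185.68093231653512, 'R': array([[ 0.79039619, -0.61203749, -0.0261528 ],
       [-0.29911774, -0.34832539, -0.88836817],
       [ 0.53460494,  0.70998558, -0.45838633]]), 't': array([-0.49646095,  0.19195984,  0.84457344])}
top {'vertical_fov': 43.90321018706347, 'cx': 250.26498150676306, 'cy': 190.72401646027507, 'R': array([[-0.02908092, -0.9995411 , -0.0084783 ],
       [-0.99619775,  0.02967842, -0.08190987],
       [ 0.08212391,  0.00606405, -0.99660368]]), 't': array([-0.05823125,  0.57816191,  1.12181962])}
wrist {'vertical_fov': 69.82767704710069, 'cx': 249.34656146067752, 'cy': 191.59672033660567, 'tool_from_camera': array([[-3.94448032e-04, -2.96120626e-01,  9.55150469e-01,
        -1.20577603e-01],
       [ 5.43606910e-04, -9.55150466e-01, -2.96120400e-01,
         7.48931105e-02],
       [ 9.99999774e-01,  4.02422286e-04,  5.37730440e-04,
        -6.79371329e-04],
       [ 0.00000000e+00,  0.00000000e+00,  0.00000000e+00,
         1.00000000e+00]])}
```

View pics/top0.png

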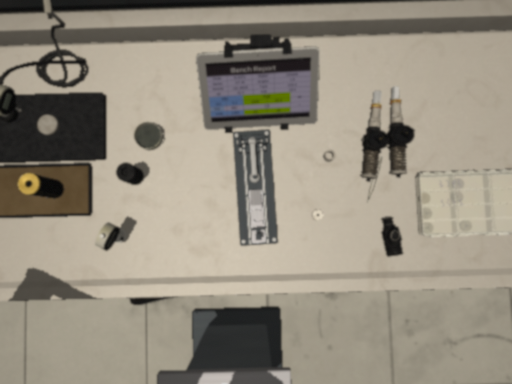

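View pics/scene0.png

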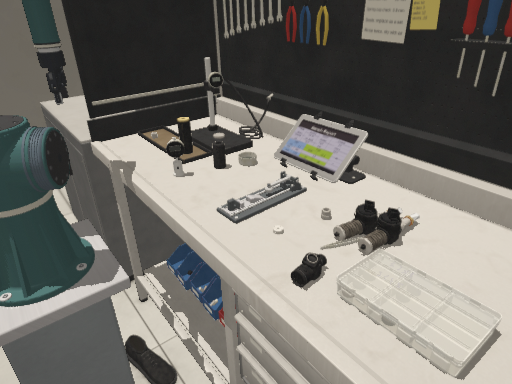

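View pics/wrist0.png

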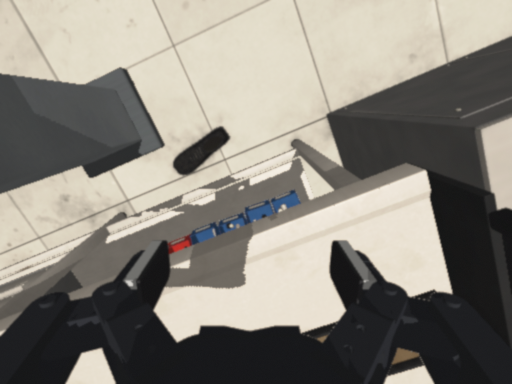

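The top view shows the fixture at about (257,187), its head at the far end (top), and the disc at about (318,215). The valve body is at (391,237) and the black cylinder at (130,173). The ring at (328,155) is another item. I'll measure these next.

```bash
cat > h.py <<'E'
import numpy as np, cv2, pickle
from scipy.spatial.transform import Rotation as Rn
def K(c):
    f=c["frame"].shape[0]/2/np.tan(np.radians(c["vertical_fov"])/2); return f,c["cx"],c["cy"]
def cam(c,s=None):
    if "R" in c: R=np.array(c["R"]); t=np.array(c["t"]); return R.T,-R.T@t
    T=np.eye(4); T[:3,:3]=Rn.from_quat(s["tool_rot"]).as_matrix(); T[:3,3]=s["tool_pos"]
    T=T@np.array(c["tool_from_camera"]); return T[:3,:3],T[:3,3]
def ray(c,uv,z,s=None):
    f,cx,cy=K(c); R,o=cam(c,s); d=R@np.array([(uv[0]-cx)/f,(uv[1]-cy)/f,1]); return o+d*(z-o[2])/d[2]
def proj(c,X,s=None):
    f,cx,cy=K(c); R,o=cam(c,s); p=R.T@(np.array(X)-o); return np.array([f*p[0]/p[2]+cx,f*p[1]/p[2]+cy])
E
python3 - <<'E'
from h import *
c=pickle.load(open("pics/top0.pkl","rb"))
im=c["frame"][:,:,::-1]
cv2.imwrite("pics/topz.png",cv2.resize(im[120:260,220:340],None,fx=5,fy=5,interpolation=cv2.INTER_CUBIC)[:600])
for n,uv,z in [("disc",(318,215),.01),("cyl",(130,173),.09),("valve",(391,237),.05),("fixfar",(253,131),.012),("fixnear",(258,243),.012)]: print(n,ray(c,uv,z).round(4))
E
```

```text
disc [ 0.5135 -0.2372  0.01  ]
cyl [0.6193 0.1968 0.09  ]
valve [ 0.4564 -0.3992  0.05  ]
fixfar [ 0.7239 -0.0861  0.012 ]
fixnear [ 0.4504 -0.0901  0.012 ]
```

View pics/topz.png

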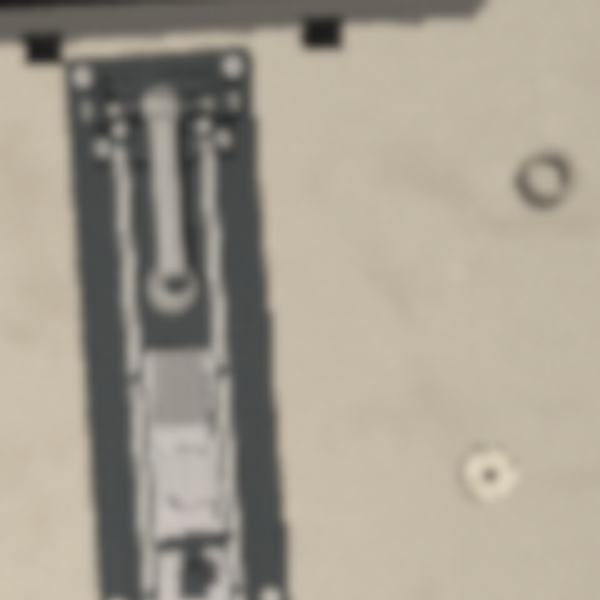

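```bash
cat >> h.py <<'E'
def plan(target,yawz=None,s=None):
    """tool shift (mm) with turn first; yawz = desired world yaw of tool z axis"""
    from cell import monitor
    s=s or monitor.read_state(); R=Rn.from_quat(s["tool_rot"]).as_matrix()
    d=R.T@(np.array(target)-np.array(s["tool_pos"]))*1000
    z=R[:,2]; y0=np.arctan2(z[1],z[0]); out=None
    if yawz is not None:
        # turn about tool x (down): positive turn => world yaw decreases
        out=-(((yawz-y0)+np.pi)%(2*np.pi)-np.pi)
    print("shift tool mm",d.round(2),"toolz yaw",round(y0,4),"turn",out, "toolx",R[:,0].round(4),"tooly",R[:,1].round(3),"q",np.round(s["q"],3),"t",s["t"])
E
python3 - <<'E'
from h import *
plan([0.45,-0.14,0.25],np.pi/2+.02); plan([0.45,-0.14,0.25],-np.pi/2+.02)
E
```

```text
shift tool mm [   3.36 -469.13 -554.23] toolz yaw 1.173 turn -0.4178256582280859 toolx [-7.0e-04 -1.3e-03 -1.0e+00] tooly [-0.922  0.387  0.   ] q [ 1.058  0.359  1.511 -0.     1.272 -0.115] t 0.15
shift tool mm [   3.36 -469.13 -554.23] toolz yaw 1.173 turn 2.723766995361707 toolx [-7.0e-04 -1.3e-03 -1.0e+00] tooly [-0.922  0.387  0.   ] q [ 1.058  0.359  1.511 -0.     1.272 -0.115] t 0.15
```

{"api": "arm_command", "payload": {
  "series": [
    [0,-40,0,-0.1045],
    [0,-40,0,-0.1045],
    [0,-40,0,-0.1045],
    [0,-40,0,-0.1045],
    [0,-5,-39,0],
    [0,-5,-39,0],
    [0,-5,-39,0],
    [0,-5,-39,0],
    [0,-5,-39,0],
    [0,-5,-39,0],
    [0,-5,-39,0],
    [0,-5,-39,0]
  ]
}}

```text
t: 1.15
tool_pos: [0.4327, 0.2023, 0.2532]
tool_rot: [0.505, -0.495, -0.505, -0.495]
contact_force: [0.6, -0.9, 0.2]
finger_gap: 0.0855
```

Run:
```python
from h import *
plan([0.47,-0.16,0.25],np.pi/2+.02)
```

```text
shift tool mm [   3.25  -29.85 -362.95] toolz yaw 1.5914 turn 0.0006017938400084688 toolx [-2.e-04 -2.e-04 -1.e+00] tooly [-1.    -0.021  0.   ] q [ 0.293  0.182  1.765 -0.     1.195 -1.299] t 1.15
```

{"api": "arm_command", "payload": {
  "series": [
    [0,-3,-38,0],
    [0,-3,-38,0],
    [0,-3,-38,0],
    [0,-3,-38,0],
    [0,-3,-38,0],
    [0,-3,-38,0],
    [0,-3,-38,0],
    [0,-3,-38,0],
    [0,-3,-34,0],
    [0,-3,-25,0],
    [0,0,0,0]
  ]
}}

```text
t: 2.07
tool_pos: [0.4715, -0.1631, 0.2534]
tool_rot: [0.505, -0.496, -0.503, -0.495]
contact_force: [0.6, -0.2, 0.3]
finger_gap: 0.0854
```

```bash
cat >> h.py <<'E'
def shot(tag,n="wrist"):
    from cell import monitor, imaging
    s=monitor.read_state(); c=imaging.capture(n); pickle.dump((s,c),open(f"pics/{tag}.pkl","wb"))
    cv2.imwrite(f"pics/{tag}.png",cv2.resize(c["frame"][:,:,::-1],None,fx=1.5,fy=1.5,interpolation=cv2.INTER_CUBIC)); return s,c
E
python3 - <<'E'
from h import *
s,c=shot("w1"); print(s["t"],s["tool_pos"],s["qd"])
E
```

```text
2.0667 [ 0.47146241 -0.16308763  0.25340246] [ 0.05939394 -0.02045313  0.04239705  0.04201708  0.01977438  0.06731788]
```

View pics/w1.png

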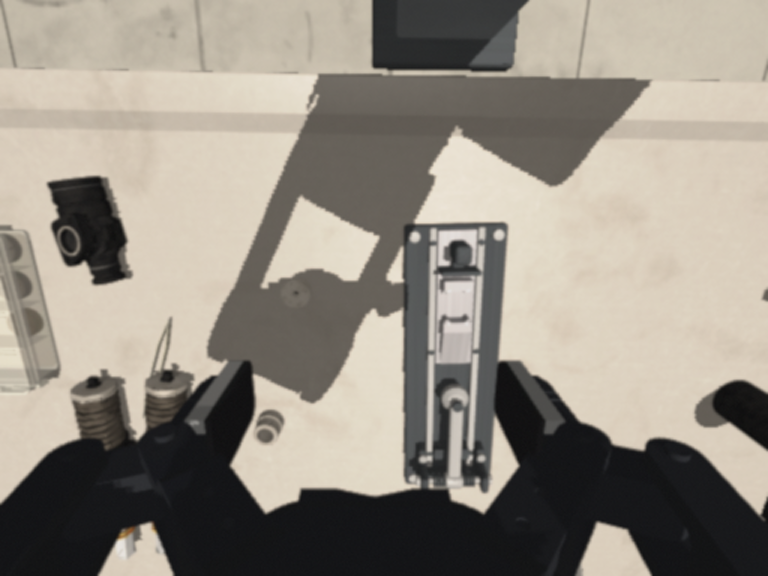

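The wrist view shows the disc at (295,292) in the 1.5x image, in the arm's shadow, and the fixture from (405,225) to (495,488). The handle is at (459,252) and the nest at about (457,297). Next I'll zoom in and measure.

Run:
```python
from h import *
s,c=pickle.load(open("pics/w1.pkl","rb")); im=c["frame"][:,:,::-1]
cv2.imwrite("pics/w1f.png",cv2.resize(im[145:250,262:345],None,fx=7,fy=7,interpolation=cv2.INTER_CUBIC)[:,:][0:735:1][:600])
cv2.imwrite("pics/w1d.png",cv2.resize(im[175:215,175:217],None,fx=10,fy=10,interpolation=cv2.INTER_CUBIC))
```

```text
(no output)
```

View pics/w1f.png

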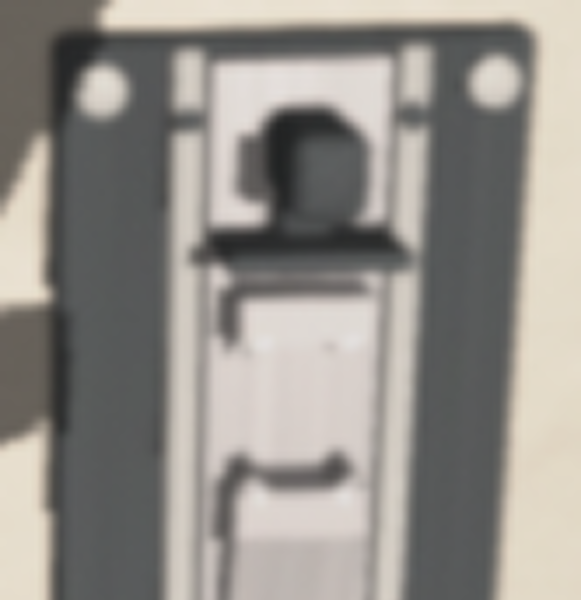

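View pics/w1d.png

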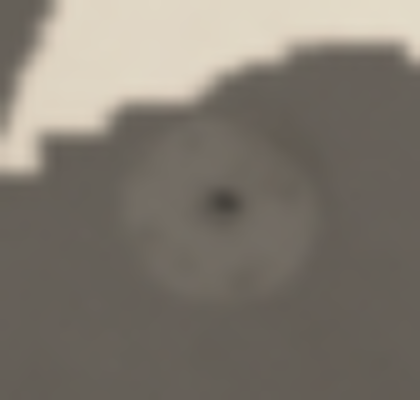

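Run:
```python
from h import *
s,c=pickle.load(open("pics/w1.pkl","rb"))
print("disc",ray(c,(196.8,195.0),.01,s).round(4))
c0=pickle.load(open("pics/top0.pkl","rb"))
P=lambda X,Y:(262+(X+.5)/7-.5,145+(Y+.5)/7-.5)
W=lambda X,Y:((X+.5)/1.5-.5,(Y+.5)/1.5-.5)
for n,p,z in [("slide rear L",P(207,62),.018),("slide rear R",P(397,60),.018),("railL a",P(172,60),.018),("railL b",P(165,590),.018),("railR a",P(433,60),.018),("railR b",P(402,590),.018),
 ("bar rear far edge",P(295,290),.032),("bar edge nest rear",P(290,347),.032),("front bar face top",P(290,490),.032),("bar front ramp",P(290,540),.032),("foot",W(455,396),.03),
 ("handle far R",P(345,228),.049),("handle top L",P(297,170),.049),("handle top R",P(365,170),.049),
 ("screwL",P(102,90),.012),("screwR",P(494,82),.012),("fixNL",W(404,224),.012),("fixNR",W(507,223),.012),("fixFL",W(405,483),.012),("fixFR",W(489,488),.012)]:
  print(n,ray(c,p,z,s).round(4))
```

```text
disc [ 0.5158 -0.2369  0.01  ]
slide rear L [ 0.4541 -0.1105  0.018 ]
slide rear R [ 0.4531 -0.0754  0.018 ]
railL a [ 0.4539 -0.1171  0.018 ]
railL b [ 0.5613 -0.1124  0.018 ]
railR a [ 0.453  -0.0687  0.018 ]
railR b [ 0.5604 -0.0645  0.018 ]
bar rear far edge [ 0.4938 -0.0938  0.032 ]
bar edge nest rear [ 0.5049 -0.0939  0.032 ]
front bar face top [ 0.5335 -0.0917  0.032 ]
bar front ramp [ 0.5438 -0.091   0.032 ]
foot [ 0.6097 -0.0854  0.03  ]
handle far R [ 0.4776 -0.0895  0.049 ]
handle top L [ 0.4675 -0.0986  0.049 ]
handle top R [ 0.4672 -0.0869  0.049 ]
screwL [ 0.4608 -0.1292  0.012 ]
screwR [ 0.4579 -0.0551  0.012 ]
fixNL [ 0.45   -0.1389  0.012 ]
fixNR [ 0.4475 -0.0488  0.012 ]
fixFL [ 0.7287 -0.127   0.012 ]
fixFR [ 0.7335 -0.036   0.012 ]
```

Run:
```python
from h import *
plan([0.5158,-0.2369,0.10],np.pi/2+.043)
```

```text
shift tool mm [153.16 -43.82 -76.93] toolz yaw 1.5874 turn -0.026434845335175705 toolx [ 1.e-04 -5.e-04 -1.e+00] tooly [-1.    -0.017 -0.   ] q [-0.468  0.211  1.727 -0.     1.204 -2.055] t 2.1167
```

{"api": "arm_command", "payload": {
  "series": [
    [22,-6,-11,-0.0264],
    [22,-6,-11,0],
    [22,-6,-11,0],
    [22,-6,-11,0],
    [22,-6,-11,0],
    [22,-6,-11,0],
    [21,-6,-11,0],
    [0,0,0,0],
    [0,0,0,0]
  ],
  "claw": 0.7
}}

```text
t: 2.87
tool_pos: [0.5147, -0.232, 0.0992]
tool_rot: [-0.51, 0.488, 0.513, 0.488]
contact_force: [-1.1, 0.2, 0.8]
finger_gap: 0.0598
```

Run:
```python
from h import *
s,c=shot("w2"); print(s["t"],s["tool_pos"],s["finger_gap"])
plan([0.5158,-0.2369,0.024],np.pi/2+.043,s)
print("pred disc px*1.5",(proj(c,[0.5158,-0.2369,.01],s)+.5)*1.5-.5)
```

```text
2.8667 [ 0.51470575 -0.23197978  0.0992107 ] 0.05981630268186025
shift tool mm [75.2  -1.09 -5.14] toolz yaw 1.6175 turn 0.0037480144592034748 toolx [-0.0031  0.0022 -1.    ] tooly [-0.999 -0.047  0.003] q [-0.546  0.492  1.741  0.     0.912 -2.164] t 2.8667
pred disc px*1.5 [366.17262156 307.6231611 ]
```

View pics/w2.png

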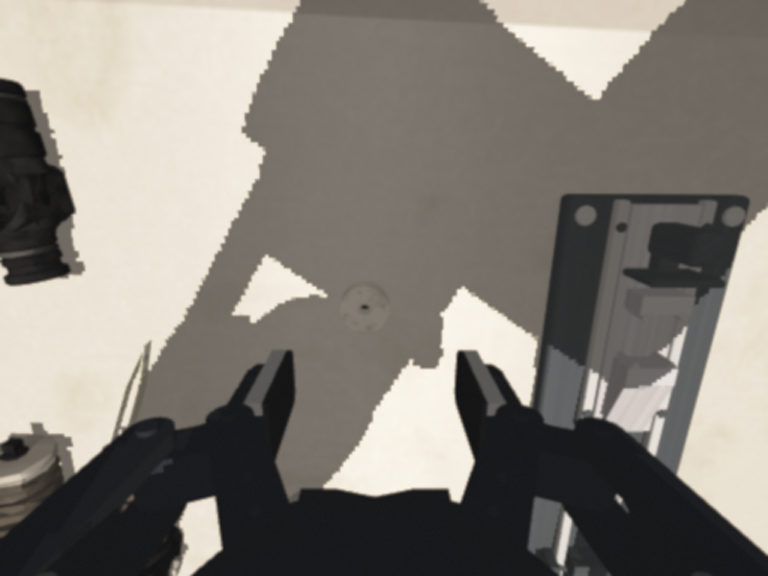

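{"api": "arm_command", "payload": {
  "series": [
    [15,-0.5,-2,0.0037],
    [15,0,-2,0],
    [15,0,-2,0],
    [15,0,0,0],
    [10,0,0,0],
    [5,0,0,0],
    [0,0,0,0],
    [0,0,0,0]
  ]
}}

```text
t: 3.58
tool_pos: [0.5167, -0.2392, 0.026]
tool_rot: [0.511, -0.489, -0.51, -0.489]
contact_force: [-0.4, 0.5, -0.6]
finger_gap: 0.0599
```

Run:
```python
from h import *
s,c=shot("w3"); print(s["t"],s["tool_pos"],s["finger_gap"],s["contact_force"])
plan([0.5158,-0.2375,0.0235],np.pi/2+.043,s)
print("pred disc px*1.5",(proj(c,[0.5158,-0.2375,.01],s)+.5)*1.5-.5)
```

```text
3.5833 [ 0.51665633 -0.23919028  0.02604943] 0.05986458302012912 [-0.39929431  0.50005507 -0.55487466]
shift tool mm [2.55 0.78 1.73] toolz yaw 1.614 turn 0.00023762148453521093 toolx [ 5.e-04 -4.e-04 -1.e+00] tooly [-0.999 -0.043 -0.   ] q [-0.555  0.606  1.777 -0.     0.758 -2.169] t 3.5833
pred disc px*1.5 [381.13083962 370.50902979]
```

View pics/w3.png

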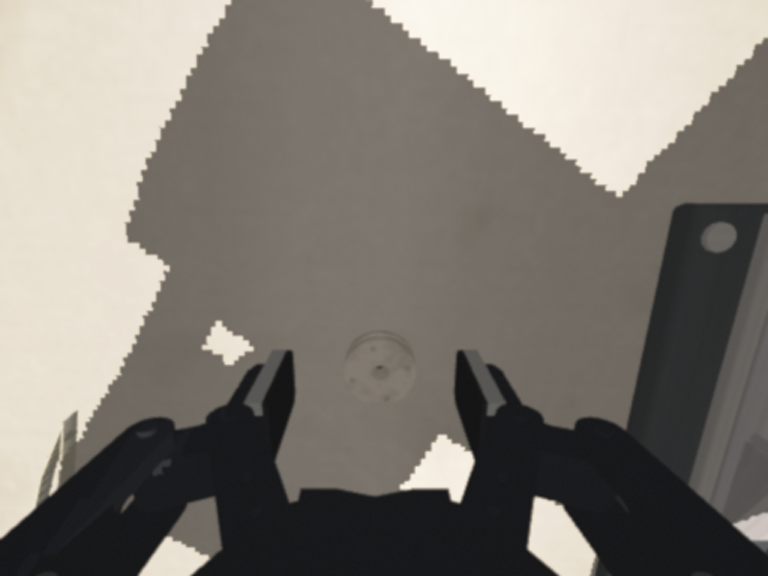

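{"api": "arm_command", "payload": {
  "series": [
    [2.5,0.8,1.2,0],
    [0,0,0,0]
  ]
}}

```text
t: 3.8
tool_pos: [0.5156, -0.2381, 0.0232]
tool_rot: [0.511, -0.489, -0.51, -0.489]
contact_force: [0.0, 0.3, -0.8]
finger_gap: 0.0598
```

{"api": "arm_command", "payload": {
  "series": [
    [0,0,0,0],
    [0,0,0,0],
    [0,0,0,0],
    [0,0,0,0],
    [0,0,0,0],
    [0,0,0,0]
  ],
  "claw": 0.2
}}

```text
t: 4.3
tool_pos: [0.5157, -0.2383, 0.0234]
tool_rot: [0.511, -0.489, -0.51, -0.489]
contact_force: [-1.3, 0.6, 6.2]
finger_gap: 0.0239
```

Run:
```python
from h import *
s,c=shot("w4"); print(s["t"],s["tool_pos"],s["finger_gap"],s["contact_force"])
plan([0.5158,-0.2375,0.0235],np.pi/2+.043,s)
print("pred disc px*1.5",(proj(c,[0.5158,-0.2375,.01],s)+.5)*1.5-.5)
```

```text
4.3 [ 0.51565753 -0.23834913  0.02340734] 0.023879284007332406 [-1.30971444  0.63793411  6.23286807]
shift tool mm [-0.09 -0.18  0.84] toolz yaw 1.6136 turn -0.00017580687451523858 toolx [ 3.e-04 -3.e-04 -1.e+00] tooly [-0.999 -0.043 -0.   ] q [-0.554  0.609  1.781 -0.     0.751 -2.168] t 4.3
pred disc px*1.5 [378.80208226 376.41712289]
```

View pics/w4.png

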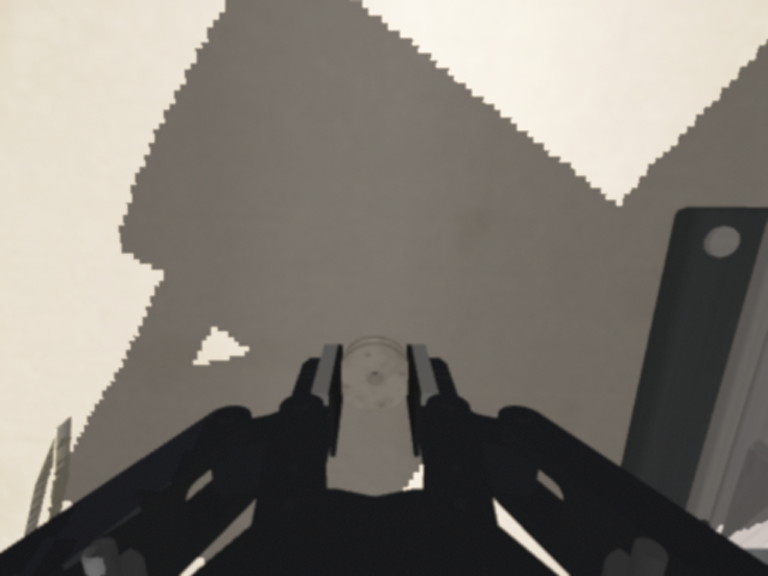

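{"api": "arm_command", "payload": {
  "series": [
    [-4,0,0,0],
    [-12,0,0,0],
    [-20,0,0,0],
    [-20,0,0,0],
    [-4,0,0,0],
    [0,0,0,0]
  ]
}}

```text
t: 4.85
tool_pos: [0.5169, -0.239, 0.0849]
tool_rot: [0.512, -0.489, -0.509, -0.489]
contact_force: [-0.1, -0.2, -0.5]
finger_gap: 0.0234
```

Run:
```python
from h import *
s,c=shot("w5"); print(s["t"],s["tool_pos"],s["finger_gap"],s["contact_force"])
plan([0.5195,-0.0901,0.0835],np.pi/2+.043,s)
R=Rn.from_quat(s["tool_rot"]).as_matrix()
cv2.imwrite("pics/w5z.png",cv2.resize(c["frame"][210:290,200:300,::-1],None,fx=7,fy=7,interpolation=cv2.INTER_CUBIC))
```

```text
4.85 [ 0.51685767 -0.23899826  0.08492941] 0.023365942208095708 [-0.06296387 -0.2036571  -0.53972015]
shift tool mm [  1.1   -9.03 148.65] toolz yaw 1.6137 turn -5.596094233162319e-05 toolx [ 0.0035 -0.0023 -1.    ] tooly [-0.999 -0.043 -0.003] q [-0.554  0.515  1.746 -0.     0.876 -2.168] t 4.85
```

View pics/w5z.png

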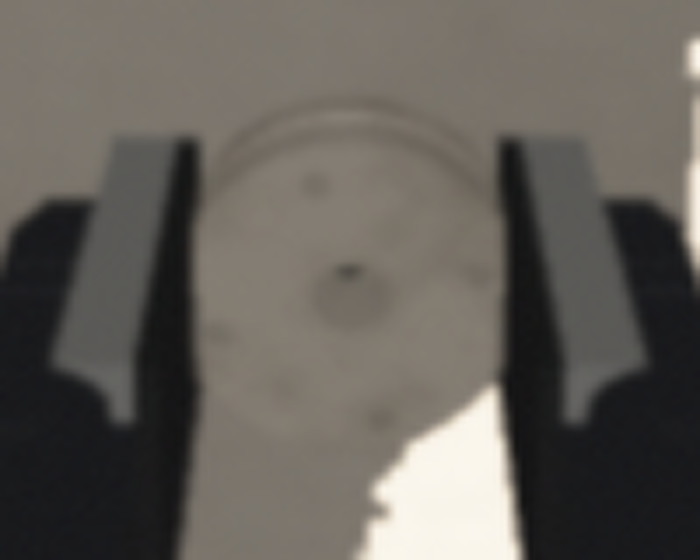

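```bash
cat >> h.py <<'E'
def toolray(c,uv,xt):
    f,cx,cy=K(c); T=np.array(c["tool_from_camera"]); d=T[:3,:3]@np.array([(uv[0]-cx)/f,(uv[1]-cy)/f,1]); o=T[:3,3]; return o+d*(xt-o[0])/d[0]
E
python3 - <<'E'
from h import *
s,c=pickle.load(open("pics/w5.pkl","rb"))
P=lambda X,Y:(200+(X+.5)/7-.5,210+(Y+.5)/7-.5)
for p in [(349,287),(349,128),(349,445),(195,290),(503,290)]: print((toolray(c,P(*p),.0134)*1000).round(2))
E
```

```text
[13.4  -0.04 -0.76]
[13.4  13.5  -0.77]
[ 13.4  -14.26  -0.75]
[ 13.4   -0.31 -12.78]
[13.4  -0.3  11.26]
```

{"api": "arm_command", "payload": {
  "series": [
    [0,-0.5,8,0],
    [0,-1,16,0],
    [0,-1.5,25,0],
    [0,-2,30,0],
    [0,-1.5,30,0],
    [0,-1.5,24,0],
    [0,-1,12,0],
    [0,0,4,0],
    [0,0,0,0],
    [0,0,0,0],
    [0,0,0,0]
  ]
}}

```text
t: 5.82
tool_pos: [0.5185, -0.0901, 0.0827]
tool_rot: [0.511, -0.489, -0.51, -0.489]
contact_force: [0.2, 0.3, -0.5]
finger_gap: 0.0237
```

Run:
```python
from h import *
s,c=shot("w6"); print(s["t"],s["tool_pos"],s["finger_gap"],s["contact_force"])
plan([0.5195,-0.0901,0.0835],np.pi/2+.043,s)
cv2.imwrite("pics/w6z.png",cv2.resize(c["frame"][100:300,170:330,::-1],None,fx=3,fy=3,interpolation=cv2.INTER_CUBIC))
```

```text
5.8167 [ 0.51846673 -0.09010982  0.08270724] 0.023662999504335647 [ 0.15038708  0.30437144 -0.54376207]
shift tool mm [-0.79 -1.03 -0.03] toolz yaw 1.6128 turn -0.0009694711534744549 toolx [ 3.e-04 -5.e-04 -1.e+00] tooly [-0.999 -0.042 -0.   ] q [-3.030e-01  4.750e-01  1.842e+00 -1.000e-03  8.240e-01 -1.916e+00] t 5.8167
```

View pics/w6z.png

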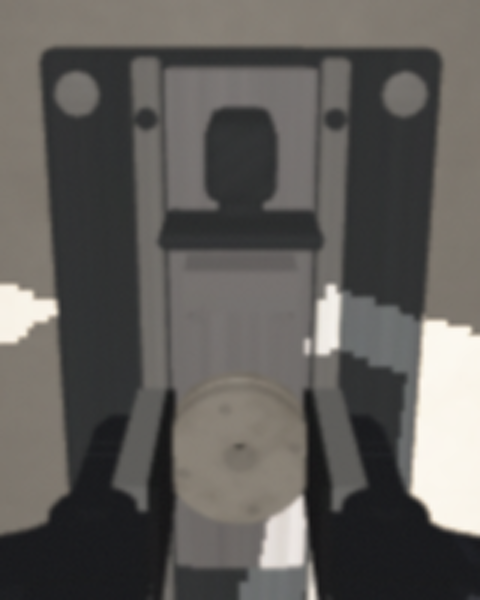

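Run:
```python
from h import *
s,c=pickle.load(open("pics/w6.pkl","rb"))
P=lambda X,Y:(170+(X+.5)/3-.5,100+(Y+.5)/3-.5)
a=.043; e=np.array([np.cos(a),np.sin(a),0])
for n,p,z,dx in [("rearL",(165,68),.018,66),("rearR",(318,68),.018,66),("bar rear edge",(241,257),.032,24),("bar face",(241,315),.032,14.5),("thrust front bot",(241,250),.042,33),("disc",(240,450),None,0)]:
  if z: q=ray(c,P(*p),z,s); print(n,q.round(4),"nest:",(q+e*dx/1000).round(4))
d=toolray(c,P(240,450),.0134); R=Rn.from_quat(s["tool_rot"]).as_matrix(); print("disc",d*1000,(R@d+s["tool_pos"]).round(4))
for y in (384,522): print(toolray(c,P(240,y),.0134)*1000)
```

```text
rearL [ 0.4541 -0.1098  0.018 ] nest: [ 0.52  -0.107  0.018]
rearR [ 0.4526 -0.0765  0.018 ] nest: [ 0.5186 -0.0737  0.018 ]
bar rear edge [ 0.4922 -0.0916  0.032 ] nest: [ 0.5161 -0.0906  0.032 ]
bar face [ 0.5054 -0.0911  0.032 ] nest: [ 0.5199 -0.0904  0.032 ]
thrust front bot [ 0.4878 -0.0918  0.042 ] nest: [ 0.5208 -0.0904  0.042 ]
disc [13.4         0.50872971 -0.62964217] [ 0.518  -0.0908  0.0693]
[13.4        13.61017035 -0.641285  ]
[ 13.4        -14.60061189  -0.61621499]
```

{"api": "arm_command", "payload": {
  "series": [
    [6,-1,0.4,0],
    [8,0,0,0],
    [8,0,0,0],
    [3,0,0,0],
    [0,0,0,0],
    [0,0,0,0]
  ]
}}

```text
t: 6.37
tool_pos: [0.5187, -0.0885, 0.0573]
tool_rot: [-0.51, 0.489, 0.511, 0.489]
contact_force: [0.5, -0.8, -1.0]
finger_gap: 0.0238
```

Run:
```python
from h import *
s,c=shot("w7"); print(s["t"],s["tool_pos"],s["finger_gap"],s["contact_force"])
plan([0.5195,-0.0901,0.0414],np.pi/2+.043,s)
cv2.imwrite("pics/w7z.png",cv2.resize(c["frame"][170:290,190:310,::-1],None,fx=5,fy=5,interpolation=cv2.INTER_CUBIC))
```

```text
6.3667 [ 0.5186818  -0.08845652  0.05725297] 0.023782922970496813 [ 0.45074819 -0.81902079 -0.99911317]
shift tool mm [15.85 -0.77 -1.68] toolz yaw 1.6136 turn -0.00015966627847996406 toolx [-1.2e-03  3.0e-04 -1.0e+00] tooly [-0.999 -0.043  0.001] q [-0.3    0.516  1.858 -0.     0.769 -1.914] t 6.3667
```

View pics/w7z.png

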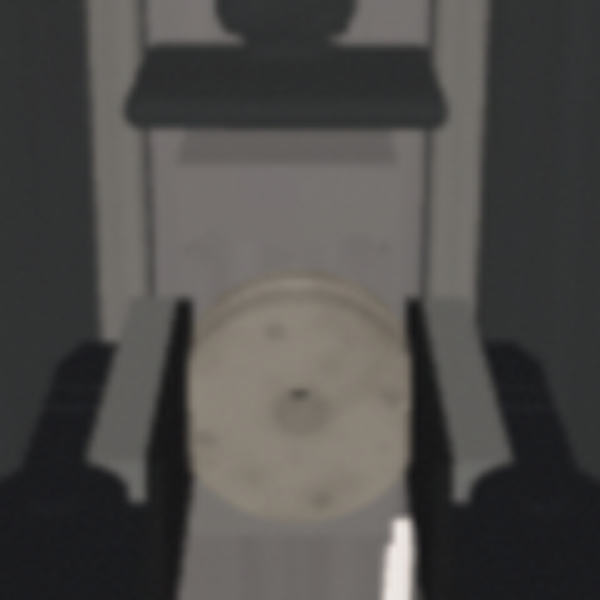

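Run:
```python
from h import *
s,c=pickle.load(open("pics/w7.pkl","rb"))
P=lambda X,Y:(190+(X+.5)/5-.5,170+(Y+.5)/5-.5)
R=Rn.from_quat(s["tool_rot"]).as_matrix()
W=lambda d:(R@d+s["tool_pos"])
for n,y,z,o in [("bar corner",245,.032,14.5),("ramp line",532,.032,-24),("thrust front bottom edge of top",127,.042,33),("bar rear",160,.032,24)]:
  q=ray(c,P(288,y),z,s); print(n,(q*1000).round(1),"nest x",(q[0]*1000+o).round(1))
for n,y,xt,o in [("bot rear",270,.0234,13.5),("top rear",297,.0134,13.5),("top front",518,.0134,-13.5),("dimple",410,.0134,0)]:
  q=W(toolray(c,P(300,y),xt))*1000; print(n,q.round(1),"disc x",(q[0]+o).round(1))
```

```text
bar corner [504.9 -91.1  32. ] nest x 519.4
ramp line [542.9 -89.5  32. ] nest x 518.9
thrust front bottom edge of top [487.5 -91.7  42. ] nest x 520.5
bar rear [494.6 -91.5  32. ] nest x 518.6
bot rear [507.2 -89.6  33.9] disc x 520.7
top rear [505.9 -89.7  43.9] disc x 519.4
top front [533.  -88.5  43.8] disc x 519.5
dimple [519.4 -89.1  43.9] disc x 519.4
```

{"api": "arm_command", "payload": {
  "series": [
    [0,0,-1.4,0],
    [3,0,0,0],
    [3,0,0,0],
    [3,0,0,0],
    [2,0,0,0],
    [0,0,0,0],
    [0,0,0,0]
  ]
}}

```text
t: 7.0
tool_pos: [0.519, -0.0898, 0.0465]
tool_rot: [-0.51, 0.489, 0.511, 0.489]
contact_force: [0.2, -0.9, -0.8]
finger_gap: 0.0239
```

Run:
```python
from h import *
s,c=shot("w8"); print(s["t"],s["tool_pos"],s["finger_gap"],s["contact_force"])
plan([0.5193,-0.0903,0.0414],np.pi/2+.043,s)
cv2.imwrite("pics/w8z.png",cv2.resize(c["frame"][170:290,190:310,::-1],None,fx=5,fy=5,interpolation=cv2.INTER_CUBIC))
```

```text
7.0 [ 0.51896461 -0.08982133  0.04654216] 0.02391958970362591 [ 0.22502198 -0.94827652 -0.76251134]
shift tool mm [ 5.14 -0.32 -0.49] toolz yaw 1.6137 turn -5.3200526834551454e-05 toolx [-6.e-04  1.e-04 -1.e+00] tooly [-0.999 -0.043  0.001] q [-0.303  0.535  1.863 -0.     0.744 -1.916] t 7.0
```

View pics/w8z.png

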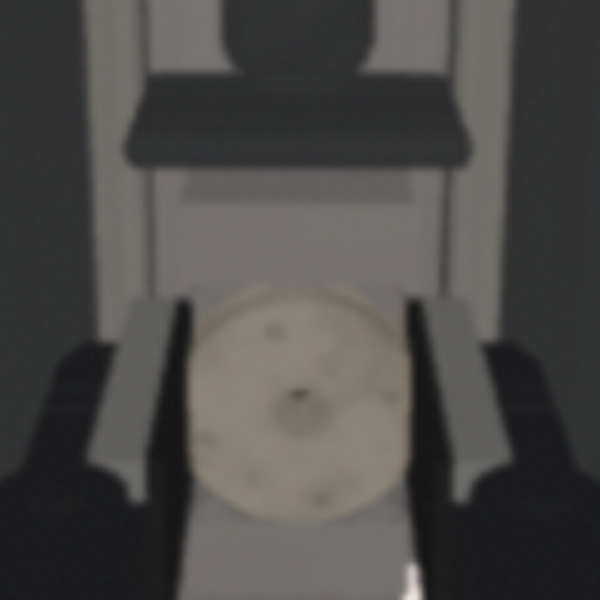

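The disc has entered between the bars, centred and with no contact force. I'll continue down to the nest floor.

{"api": "arm_command", "payload": {
  "series": [
    [2,0,0,0],
    [1.5,0,0,0],
    [1,0,0,0],
    [0,0,0,0],
    [0,0,0,0]
  ]
}}

```text
t: 7.47
tool_pos: [0.5191, -0.0899, 0.0422]
tool_rot: [-0.511, 0.489, 0.511, 0.489]
contact_force: [-0.3, -0.5, -0.7]
finger_gap: 0.0236
```

{"api": "arm_command", "payload": {
  "series": [
    [0.5,0,0,0],
    [0,0,0,0],
    [0,0,0,0]
  ]
}}

```text
t: 7.72
tool_pos: [0.5192, -0.0899, 0.0418]
tool_rot: [0.511, -0.489, -0.511, -0.489]
contact_force: [-1.0, 0.4, -0.3]
finger_gap: 0.0239
```

{"api": "arm_command", "payload": {
  "series": [
    [0,0,0,0],
    [0,0,0,0],
    [0,0,0,0],
    [0,0,0,0],
    [0,0,0,0]
  ],
  "claw": 0.5
}}

```text
t: 8.13
tool_pos: [0.5192, -0.0899, 0.0418]
tool_rot: [0.511, -0.489, -0.511, -0.489]
contact_force: [0.1, -0.2, 0.0]
finger_gap: 0.0428
```

Run:
```python
from h import *
s,c=shot("w9"); print(s["t"],s["tool_pos"],s["finger_gap"],s["contact_force"])
cv2.imwrite("pics/w9z.png",cv2.resize(c["frame"][170:290,190:310,::-1],None,fx=5,fy=5,interpolation=cv2.INTER_CUBIC))
```

```text
8.1333 [ 0.51918927 -0.08992618  0.04183663] 0.04283552026000516 [ 0.05123975 -0.16750671  0.02946022]
```

View pics/w9z.png

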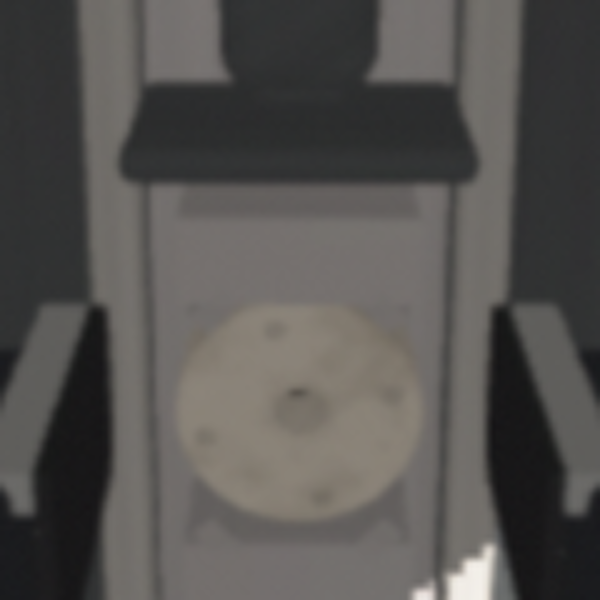

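The disc is seated in the nest between the bars and released, centre about (300,405). Now I'll retreat upward and go to the handle.

{"api": "arm_command", "payload": {
  "series": [
    [-4,0,0,0],
    [-12,0,0,0],
    [-20,0,0,0],
    [-20,0,0,0],
    [-4,10,0,0],
    [0,20,0,0],
    [0,16,0,0],
    [0,4,0,0],
    [0,0,0,0],
    [0,0,0,0]
  ],
  "claw": 0.5
}}

```text
t: 9.02
tool_pos: [0.4696, -0.0922, 0.1018]
tool_rot: [0.511, -0.489, -0.51, -0.489]
contact_force: [0.4, -0.5, 0.7]
finger_gap: 0.0425
```

Run:
```python
from h import *
s,c=shot("w10"); print(s["t"],s["tool_pos"],s["finger_gap"],s["contact_force"])
plan([0.4693,-0.0926,0.05],np.pi/2+.043,s)
```

```text
9.0167 [ 0.46959225 -0.09224351  0.10178532] 0.0424772369269827 [ 0.35478736 -0.50080805  0.70026985]
shift tool mm [51.79  0.34 -0.33] toolz yaw 1.6133 turn -0.0005272418768642595 toolx [ 7.e-04 -3.e-04 -1.e+00] tooly [-0.999 -0.042 -0.001] q [-0.338  0.393  1.932 -0.     0.816 -1.952] t 9.0167
```

View pics/w10.png

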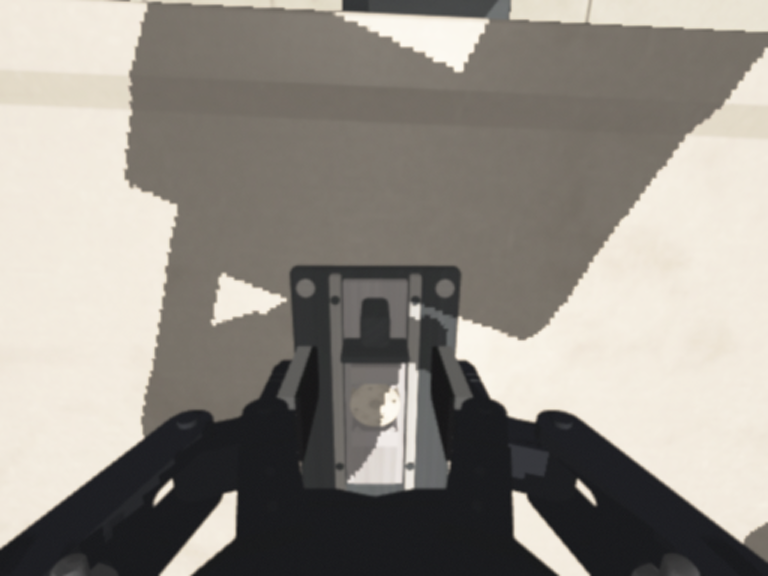

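{"api": "arm_command", "payload": {
  "series": [
    [14,1,0,0],
    [14,0,0,0],
    [12,0,0,0],
    [8,0,0,0],
    [3,0,0,0],
    [0,0,0,0],
    [0,0,0,0]
  ]
}}

```text
t: 9.65
tool_pos: [0.4687, -0.0922, 0.0509]
tool_rot: [0.511, -0.489, -0.511, -0.489]
contact_force: [0.2, 0.7, -0.1]
finger_gap: 0.0428
```

Run:
```python
from h import *
s,c=shot("w11"); print(s["t"],s["tool_pos"],s["finger_gap"],s["contact_force"])
plan([0.4693,-0.0926,0.05],np.pi/2+.043,s)
cv2.imwrite("pics/w11z.png",cv2.resize(c["frame"][150:290,170:330,::-1],None,fx=4,fy=4,interpolation=cv2.INTER_CUBIC))
```

```text
9.65 [ 0.46871979 -0.09221359  0.05086993] 0.042776551413324905 [ 0.19196925  0.71984157 -0.12477149]
shift tool mm [ 0.87 -0.56 -0.41] toolz yaw 1.6138 turn -4.251026088208931e-05 toolx [ 2.e-04 -2.e-04 -1.e+00] tooly [-0.999 -0.043 -0.   ] q [-0.339  0.483  1.97  -0.     0.688 -1.953] t 9.65
```

View pics/w11z.png

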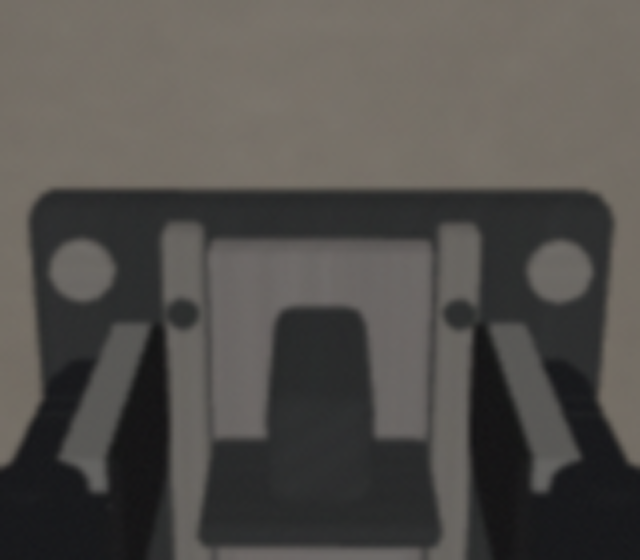

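{"api": "arm_command", "payload": {
  "series": [
    [0,0,0,0],
    [0,0,0,0],
    [0,0,0,0],
    [0,0,0,0],
    [0,0,0,0]
  ],
  "claw": 0.05
}}

```text
t: 10.12
tool_pos: [0.4687, -0.0923, 0.0515]
tool_rot: [0.511, -0.489, -0.51, -0.489]
contact_force: [-0.9, -0.1, 5.9]
finger_gap: 0.0125
```

{"api": "arm_command", "payload": {
  "series": [
    [-0.5,-1,0,0],
    [0,-3,0,0],
    [0,-4,0,0],
    [0,-4,0,0],
    [0,-4,0,0],
    [0,-3,0,0],
    [0,-1,0,0],
    [0,0,0,0]
  ]
}}

```text
t: 10.78
tool_pos: [0.4894, -0.0914, 0.0515]
tool_rot: [0.511, -0.489, -0.51, -0.489]
contact_force: [0.8, 0.3, 4.5]
finger_gap: 0.0124
```

Run:
```python
from h import *
s,c=shot("w12"); print(s["t"],s["tool_pos"],s["finger_gap"],s["contact_force"],s["ft_torque"])
e=np.array([np.cos(.043),np.sin(.043)]); d=np.array(s["tool_pos"])[:2]-[.4687,-.0923]; print("travel",d@e,"lat",d@[-e[1],e[0]])
```

```text
10.7833 [ 0.48935306 -0.09138709  0.05149372] 0.012440368099036396 [0.75516904 0.28080232 4.4783263 ] [ 0.03705538 -0.03024206  0.04242051]
travel 0.020673209406323213 lat 2.4259657472533033e-05
```

View pics/w12.png

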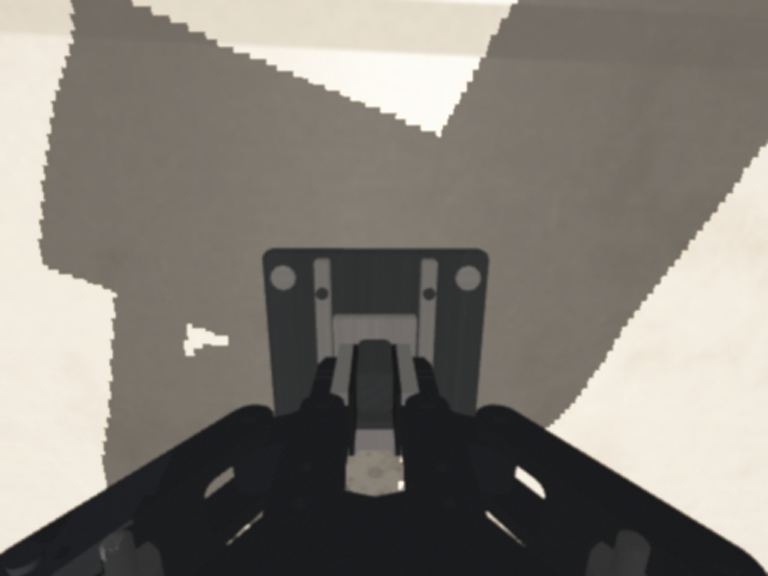

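The slide moved 20 mm with the handle gripped, and the disc still sits in the nest. I'll continue more slowly towards the foot.

{"api": "arm_command", "payload": {
  "series": [
    [-0.5,-2,0,0],
    [0,-2,0,0],
    [0,-2,0,0],
    [0,-2,0,0],
    [0,-2,0,0],
    [0,-1,0,0],
    [0,0,0,0]
  ]
}}

```text
t: 11.42
tool_pos: [0.4996, -0.0908, 0.0517]
tool_rot: [0.511, -0.489, -0.511, -0.489]
contact_force: [-0.3, -0.3, -1.7]
finger_gap: 0.0126
```

{"api": "arm_command", "payload": {
  "series": [
    [0,-1.5,0,0],
    [0,-1.5,0,0],
    [0,-1.5,0,0],
    [0,-1.5,0,0],
    [0,-1,0,0],
    [0,-0.5,0,0]
  ]
}}

```text
t: 11.92
tool_pos: [0.5067, -0.0904, 0.0518]
tool_rot: [-0.511, 0.489, 0.511, 0.489]
contact_force: [-0.9, 0.3, -0.9]
finger_gap: 0.0125
```

{"api": "arm_command", "payload": {
  "series": [
    [0,-1.5,0,0],
    [0,-1.5,0,0],
    [0,-1.5,0,0],
    [0,-1.5,0,0],
    [0,-1,0,0],
    [0,-0.5,0,0]
  ]
}}

```text
t: 12.42
tool_pos: [0.5141, -0.0901, 0.0517]
tool_rot: [-0.511, 0.489, 0.511, 0.489]
contact_force: [-2.2, 0.3, -2.3]
finger_gap: 0.0127
```

{"api": "arm_command", "payload": {
  "series": [
    [0,-1.5,0,0],
    [0,-1.5,0,0],
    [0,-1.5,0,0],
    [0,-1.5,0,0],
    [0,-1,0,0],
    [0,-0.5,0,0]
  ]
}}

```text
t: 12.92
tool_pos: [0.5218, -0.0898, 0.0518]
tool_rot: [0.511, -0.489, -0.511, -0.489]
contact_force: [-1.5, -1.2, -2.6]
finger_gap: 0.0125
```

Run:
```python
from h import *
s,c=shot("s13","scene"); print(s["tool_pos"],s["contact_force"])
cv2.imwrite("pics/s13z.png",cv2.resize(c["frame"][150:235,190:330,::-1],None,fx=5,fy=5,interpolation=cv2.INTER_CUBIC))
```

```text
[ 0.52180987 -0.08979605  0.05176518] [-1.45798099 -1.22768051 -2.58794148]
```

View pics/s13z.png

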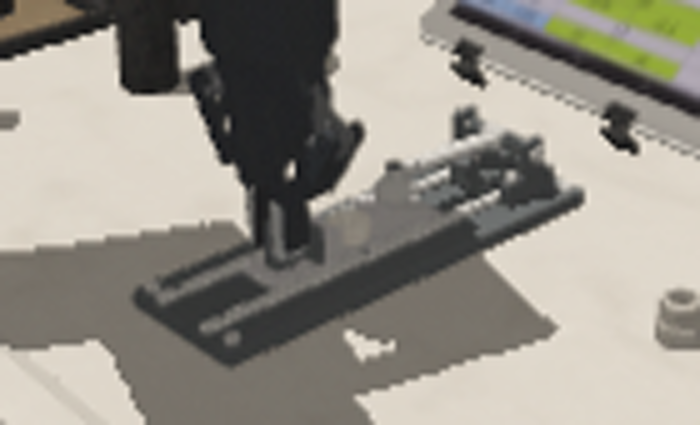

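{"api": "arm_command", "payload": {
  "series": [
    [0.3,-1.5,0,0],
    [0,-1.5,0,0],
    [0,-1.5,0,0],
    [0,-1.5,0,0],
    [0,-1,0,0],
    [0,-1,0,0]
  ]
}}

```text
t: 13.47
tool_pos: [0.5301, -0.0895, 0.0515]
tool_rot: [0.511, -0.489, -0.51, -0.489]
contact_force: [-2.7, 0.3, -1.7]
finger_gap: 0.0125
```

{"api": "arm_command", "payload": {
  "series": [
    [0,-1.5,0,0],
    [0,-1.5,0,0],
    [0,-1.5,0,0],
    [0,-1.5,0,0],
    [0,-1,0,0],
    [0,-0.5,0,0]
  ]
}}

```text
t: 13.97
tool_pos: [0.5374, -0.0892, 0.0516]
tool_rot: [0.511, -0.489, -0.511, -0.489]
contact_force: [-1.4, -0.3, -2.5]
finger_gap: 0.0124
```

{"api": "arm_command", "payload": {
  "series": [
    [0.3,-1,0,0],
    [0,-1,0,0],
    [0,-1,0,0],
    [0,-1,0,0],
    [0,-0.5,0,0]
  ]
}}

```text
t: 14.38
tool_pos: [0.5419, -0.089, 0.0515]
tool_rot: [0.511, -0.489, -0.51, -0.489]
contact_force: [-3.5, -1.1, 6.1]
finger_gap: 0.0126
```

{"api": "arm_command", "payload": {
  "series": [
    [0,-1,0,0],
    [0,-1,0,0],
    [0,-0.7,0,0],
    [0,-0.3,0,0]
  ]
}}

```text
t: 14.72
tool_pos: [0.5451, -0.0889, 0.0515]
tool_rot: [0.511, -0.489, -0.51, -0.489]
contact_force: [-3.5, -0.1, 4.4]
finger_gap: 0.0123
```

{"api": "arm_command", "payload": {
  "series": [
    [0,-1,0,0],
    [0,-1,0,0],
    [0,-0.7,0,0],
    [0,-0.3,0,0]
  ]
}}

```text
t: 15.05
tool_pos: [0.548, -0.0888, 0.0515]
tool_rot: [0.511, -0.489, -0.51, -0.489]
contact_force: [-3.4, -1.1, 5.8]
finger_gap: 0.0126
```

Run:
```python
from h import *
s,c=shot("s14","scene"); print(s["tool_pos"],s["contact_force"])
cv2.imwrite("pics/s14z.png",cv2.resize(c["frame"][150:235,190:330,::-1],None,fx=5,fy=5,interpolation=cv2.INTER_CUBIC))
```

```text
[ 0.54804294 -0.08879687  0.05150593] [-3.4141405  -1.13247574  5.81941267]
```

View pics/s14z.png

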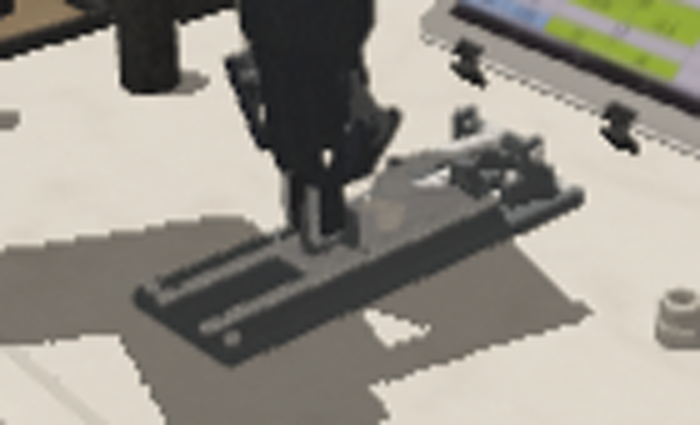

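The foot is now up on the ramp or front bar, just ahead of the disc. I'll creep forward from here.

{"api": "arm_command", "payload": {
  "series": [
    [-0.2,-0.6,0,0],
    [0,-0.6,0,0],
    [0,-0.6,0,0],
    [0,-0.2,0,0]
  ]
}}

```text
t: 15.43
tool_pos: [0.5499, -0.0887, 0.0515]
tool_rot: [0.511, -0.489, -0.511, -0.489]
contact_force: [-4.1, 0.3, 5.3]
finger_gap: 0.0124
```

{"api": "arm_command", "payload": {
  "series": [
    [0,-0.6,0,0],
    [0,-0.6,0,0],
    [0,-0.6,0,0],
    [0,-0.2,0,0]
  ]
}}

```text
t: 15.77
tool_pos: [0.5518, -0.0885, 0.0515]
tool_rot: [0.511, -0.489, -0.511, -0.489]
contact_force: [-4.5, -0.4, 5.0]
finger_gap: 0.0125
```

{"api": "arm_command", "payload": {
  "series": [
    [0,-0.6,0,0],
    [0,-0.6,0,0],
    [0,-0.6,0,0],
    [0,-0.2,0,0]
  ]
}}

```text
t: 16.1
tool_pos: [0.5549, -0.0886, 0.0515]
tool_rot: [0.511, -0.489, -0.51, -0.49]
contact_force: [2.1, 0.3, 1.2]
finger_gap: 0.0127
```

Run:
```python
from h import *
s,c=shot("s15","scene"); print(s["tool_pos"],s["contact_force"])
cv2.imwrite("pics/s15z.png",cv2.resize(c["frame"][150:235,190:330,::-1],None,fx=5,fy=5,interpolation=cv2.INTER_CUBIC))
```

```text
[ 0.55491087 -0.08863249  0.05152624] [2.07755152 0.3080749  1.18424635]
```

View pics/s15z.png

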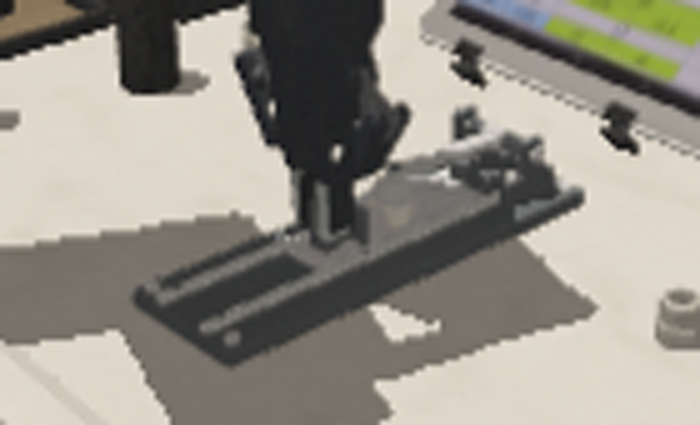

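{"api": "arm_command", "payload": {
  "series": [
    [0,-0.4,0,0],
    [0,-0.3,0,0],
    [0,0,0,0]
  ]
}}

```text
t: 16.4
tool_pos: [0.555, -0.0886, 0.0515]
tool_rot: [0.511, -0.489, -0.51, -0.489]
contact_force: [1.2, 0.1, 0.8]
finger_gap: 0.0127
```

{"api": "arm_command", "payload": {
  "series": [
    [0,-0.4,0,0],
    [0,-0.4,0,0],
    [0,0,0,0]
  ]
}}

```text
t: 16.65
tool_pos: [0.5553, -0.0884, 0.0515]
tool_rot: [0.511, -0.489, -0.51, -0.489]
contact_force: [0.9, -1.0, 1.4]
finger_gap: 0.0125
```

{"api": "arm_command", "payload": {
  "series": [
    [0,-0.4,0,0],
    [0,-0.4,0,0],
    [0,0,0,0]
  ]
}}

```text
t: 16.9
tool_pos: [0.5555, -0.0883, 0.0515]
tool_rot: [-0.51, 0.489, 0.511, 0.489]
contact_force: [-2.1, -1.5, 5.0]
finger_gap: 0.0123
```

{"api": "arm_command", "payload": {
  "series": [
    [0,-0.4,0,0],
    [0,-0.4,0,0],
    [0,0,0,0]
  ]
}}

```text
t: 17.15
tool_pos: [0.5558, -0.0882, 0.0515]
tool_rot: [-0.51, 0.49, 0.511, 0.489]
contact_force: [-3.1, -1.6, 6.1]
finger_gap: 0.0128
```

{"api": "arm_command", "payload": {
  "series": [
    [0,-0.4,0,0],
    [0,-0.4,0,0],
    [0,0,0,0]
  ]
}}

```text
t: 17.4
tool_pos: [0.5561, -0.0881, 0.0515]
tool_rot: [-0.51, 0.49, 0.511, 0.488]
contact_force: [-4.1, -1.3, 7.6]
finger_gap: 0.012
```

Run:
```python
from h import *
s,c=shot("w16"); print(s["tool_pos"],s["contact_force"],s["ft_torque"]); plan(s["tool_pos"],np.pi/2+.043,s)
s,c=shot("s16","scene")
cv2.imwrite("pics/s16z.png",cv2.resize(c["frame"][160:225,230:320,::-1],None,fx=8,fy=8,interpolation=cv2.INTER_CUBIC))
```

```text
[ 0.55606206 -0.08812819  0.05150977] [-4.08618294 -1.25876366  7.63969616] [-0.22440443  0.51474756  0.01614583]
shift tool mm [0. 0. 0.] toolz yaw 1.6139 turn 0.00012537525008937678 toolx [-2.7e-03  2.0e-04 -1.0e+00] tooly [-0.999 -0.043  0.003] q [-2.800e-01  5.610e-01  1.776e+00 -1.000e-03  8.070e-01 -1.893e+00] t 17.4
```

View pics/s16z.png

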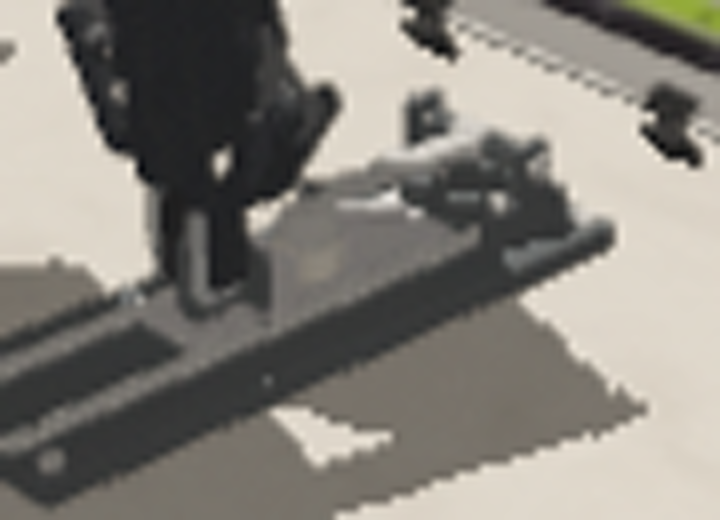

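View pics/w16.png

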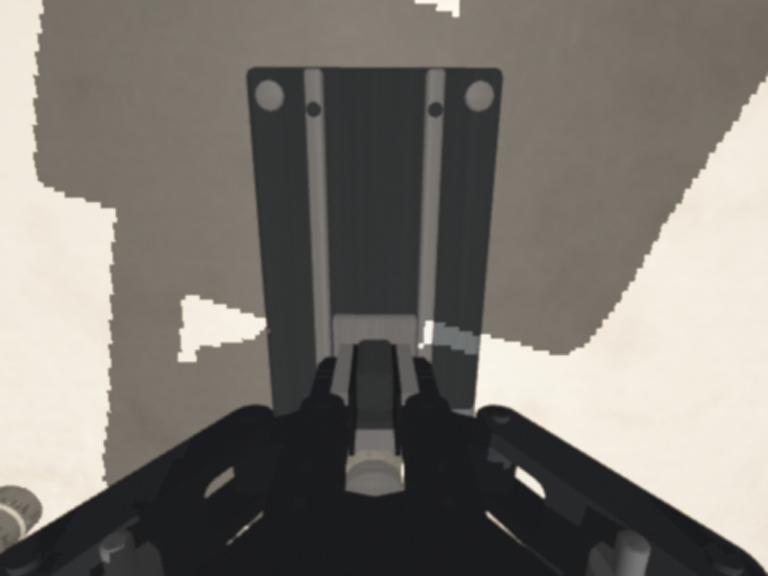

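Run:
```python
from h import *
s,c=pickle.load(open("pics/w16.pkl","rb"))
a=cv2.resize(c["frame"][270:335,215:285,::-1],None,fx=8,fy=8,interpolation=cv2.INTER_CUBIC)
cv2.imwrite("pics/w16z.png",np.clip(a.astype(float)*1.6,0,255).astype(np.uint8))
e=np.array([np.cos(.043),np.sin(.043),0])
tr=np.array(s["tool_pos"])-[.4687,-.0923,.0515]; print("travel",tr@e)
nest=np.array([.5193,-.0904,.018])+e*(tr@e)
print(nest)
for n,o,z in [("disc rear top",-13.5,.028),("bar face top",-14.5,.032),("foot rear at disc top+2, if centred",-12.5,.030),("bar rear edge",-24,.032),("disc ctr",0,.028)]:
    X=nest+e*o/1000; X[2]=z; p=proj(c,X,s); print(n,(p+.5)*1.5-.5, (p-[215,270]+.5)*8-.5)
```

```text
travel 0.0874606402377794
[ 0.6066798  -0.08664035  0.018     ]
disc rear top [374.46595418 444.00671621] [279.31842229 210.20248648]
bar face top [374.4770248  448.40958785] [279.37746561 233.68446855]
foot rear at disc top+2, if centred [374.46844688 449.26505613] [279.33171668 238.24696604]
bar rear edge [374.49657034 428.28693198] [279.48170847 126.36363724]
disc ctr [374.44015746 470.92347316] [279.18083981 353.7585235 ]
```

View pics/w16z.png

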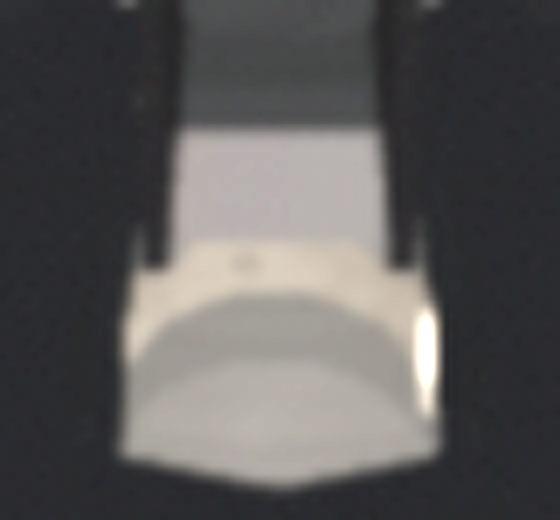

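Run:
```python
from h import *
from scipy.optimize import least_squares
s,c=pickle.load(open("pics/w16.pkl","rb"))
e=np.array([np.cos(.043),np.sin(.043),0]); l=np.array([-e[1],e[0],0]); nest=np.array([.6067,-.0866,.018])
g=cv2.cvtColor(c["frame"],cv2.COLOR_RGB2GRAY).astype(float)
g8=cv2.resize(g[270:335,215:285],None,fx=8,fy=8,interpolation=cv2.INTER_CUBIC)
A=[];B=[]
for X in range(180,385,15):
    col=cv2.GaussianBlur(g8,(0,0),4)[:,X]; d=np.gradient(col)
    y=255+np.argmin(d[255:360]); A.append((X,y))
    y2=y+15+np.argmax(d[y+15:y+100]); B.append((X,y2))
print(A);print(B)
for nm,L in (("lower",A),("upper",B)):
  for z in (.026,.028,.030,.032,.034,.037,.040):
    P=np.array([ray(c,(215+(x+.5)/8-.5,270+(y+.5)/8-.5),z,s)-nest for x,y in L]); u=P@e*1000; v=P@l*1000
    r=least_squares(lambda p:np.hypot(u-p[0],v-p[1])-p[2],[5,0,12]); r2=least_squares(lambda p:np.hypot(u-p[0],v-p[1])-12.5,[5,0])
    print(nm,z,"rear",u.min().round(2),"fit c,r",r.x.round(2),"r=12.5 c",r2.x.round(2))
```

```text
[(180, np.int64(315)), (195, np.int64(308)), (210, np.int64(301)), (225, np.int64(297)), (240, np.int64(293)), (255, np.int64(293)), (270, np.int64(292)), (285, np.int64(292)), (300, np.int64(291)), (315, np.int64(294)), (330, np.int64(299)), (345, np.int64(306)), (360, np.int64(313)), (375, np.int64(321))]
[(180, np.int64(383)), (195, np.int64(376)), (210, np.int64(371)), (225, np.int64(366)), (240, np.int64(360)), (255, np.int64(360)), (270, np.int64(362)), (285, np.int64(361)), (300, np.int64(362)), (315, np.int64(363)), (330, np.int64(368)), (345, np.int64(373)), (360, np.int64(381)), (375, np.int64(387))]
lower 0.026 rear -4.34 fit c,r [ 8.53 -0.54 12.89] r=12.5 c [ 8.11 -0.52]
lower 0.028 rear -6.0 fit c,r [ 6.7  -0.53 12.71] r=12.5 c [ 6.47 -0.53]
lower 0.03 rear -7.66 fit c,r [ 4.86 -0.53 12.53] r=12.5 c [ 4.82 -0.53]
lower 0.032 rear -9.32 fit c,r [ 3.03 -0.53 12.36] r=12.5 c [ 3.18 -0.53]
lower 0.034 rear -10.97 fit c,r [ 1.2  -0.52 12.18] r=12.5 c [ 1.54 -0.53]
lower 0.037 rear -13.46 fit c,r [-1.55 -0.52 11.92] r=12.5 c [-0.93 -0.54]
lower 0.04 rear -15.94 fit c,r [-4.3  -0.51 11.65] r=12.5 c [-3.4  -0.54]
upper 0.026 rear 2.33 fit c,r [16.01 -0.51 13.68] r=12.5 c [14.74 -0.47]
upper 0.028 rear 0.58 fit c,r [14.07 -0.5  13.5 ] r=12.5 c [13.   -0.47]
upper 0.03 rear -1.17 fit c,r [12.13 -0.5  13.31] r=12.5 c [11.27 -0.47]
upper 0.032 rear -2.92 fit c,r [10.2  -0.5  13.12] r=12.5 c [ 9.53 -0.48]
upper 0.034 rear -4.67 fit c,r [ 8.26 -0.49 12.93] r=12.5 c [ 7.8  -0.48]
upper 0.037 rear -7.29 fit c,r [ 5.36 -0.49 12.65] r=12.5 c [ 5.2  -0.48]
upper 0.04 rear -9.91 fit c,r [ 2.46 -0.48 12.37] r=12.5 c [ 2.59 -0.49]
```

Run:
```python
from h import *
s,c=pickle.load(open("pics/w1.pkl","rb"))
cv2.imwrite("pics/w1foot.png",cv2.resize(c["frame"][235:335,265:335,::-1],None,fx=6,fy=6,interpolation=cv2.INTER_CUBIC))
s2,c2=pickle.load(open("pics/s13.pkl","rb"))
a=[]
for t in ("s13","s14","s15","s16"):
    a.append(cv2.resize(pickle.load(open(f"pics/{t}.pkl","rb"))[1]["frame"][165:215,255:315,::-1],None,fx=6,fy=6,interpolation=cv2.INTER_CUBIC))
cv2.imwrite("pics/scmp.png",np.vstack([np.hstack(a[:2]),np.hstack(a[2:])]))
```

```text
(no output)
```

View pics/w1foot.png

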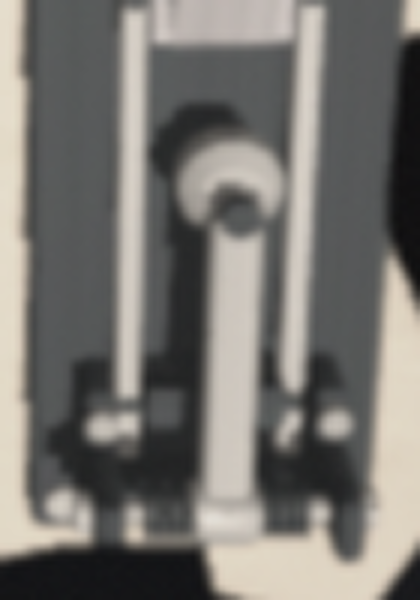

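View pics/scmp.png

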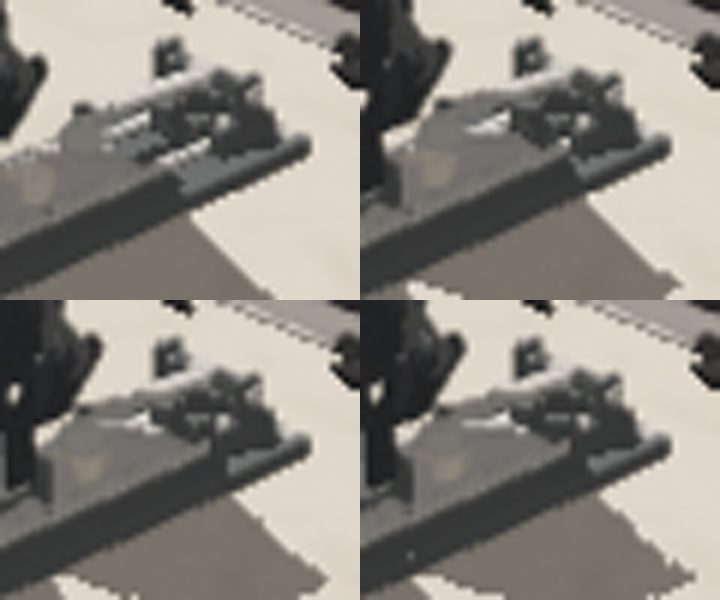

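Run:
```python
from h import *
s,c=pickle.load(open("pics/w1.pkl","rb"))
P=lambda X,Y:(265+(X+.5)/6-.5,235+(Y+.5)/6-.5)
for z in (.030,.034,.037,.040):
    q=ray(c,P(230,187),z,s); L=ray(c,P(177,187),z,s);R=ray(c,P(284,187),z,s); print(z,q.round(4),"dia",np.linalg.norm(L-R).round(4))
print("stop/head near edge rows"); 
for p in [(165,390),(95,360),(160,430)]: print(ray(c,P(*p),.018,s).round(4))
# arm knob rows in scene pics
c0=pickle.load(open("pics/scene0.pkl","rb"))
for t in ("s13","s14","s15","s16"):
    cc=pickle.load(open(f"pics/{t}.pkl","rb"))[1]
    for x,z in ((.6105,.040),(.6105,.044)): print(t,proj(cc,[x,-.0862,z]).round(1),end=" ")
# difference of s14..s16 around the foot / arm: edge row in columns of arm (bright arm vs dark) 
    g=cv2.cvtColor(cc["frame"],cv2.COLOR_RGB2GRAY)
    print()
    print(g[172:192,274:290:3].T.tolist()[:4])
```

```text
0.03 [ 0.6128 -0.0855  0.03  ] dia 0.0255
0.034 [ 0.6103 -0.0865  0.034 ] dia 0.0252
0.037 [ 0.6084 -0.0871  0.037 ] dia 0.0249
0.04 [ 0.6065 -0.0878  0.04  ] dia 0.0247
stop/head near edge rows
[ 0.6803 -0.095   0.018 ]
[ 0.6715 -0.1134  0.018 ]
[ 0.6927 -0.0955  0.018 ]
s13 [268.2 187. ] s13 [268.1 185.8] 
[[215, 216, 216, 217, 216, 216, 216, 216, 214, 209, 187, 133, 107, 115, 206, 149, 92, 109, 108, 108], [215, 216, 216, 216, 217, 217, 217, 214, 209, 185, 132, 89, 161, 197, 141, 75, 107, 112, 109, 79], [193, 149, 147, 150, 150, 151, 178, 204, 184, 131, 83, 69, 68, 68, 55, 104, 112, 70, 55, 68], [79, 62, 128, 91, 59, 148, 202, 181, 129, 109, 109, 70, 55, 56, 63, 63, 56, 55, 141, 202]]
s14 [268.2 187. ] s14 [268.1 185.8] 
[[215, 216, 217, 216, 216, 216, 216, 215, 146, 109, 113, 113, 112, 116, 192, 137, 107, 113, 114, 113], [215, 216, 216, 216, 217, 217, 217, 199, 135, 114, 103, 73, 160, 197, 200, 137, 107, 112, 113, 113], [193, 148, 147, 150, 150, 151, 190, 210, 148, 114, 82, 69, 68, 68, 55, 101, 107, 112, 112, 113], [79, 61, 129, 92, 59, 144, 203, 156, 117, 102, 111, 72, 55, 55, 64
[... 192 characters left out ...]
216, 217, 213, 144, 112, 114, 90, 161, 197, 139, 106, 111, 113, 113, 113], [193, 149, 148, 150, 150, 151, 175, 204, 146, 113, 88, 70, 67, 101, 187, 135, 110, 113, 112, 113], [79, 61, 128, 91, 59, 142, 202, 186, 132, 107, 109, 71, 56, 55, 64, 90, 109, 112, 115, 114]]
s16 [268.2 187. ] s16 [268.1 185.8] 
[[215, 216, 216, 216, 216, 216, 216, 216, 215, 147, 110, 113, 111, 171, 128, 112, 113, 114, 112, 112], [215, 216, 216, 216, 216, 217, 217, 187, 128, 112, 113, 93, 160, 196, 136, 106, 114, 114, 113, 113], [193, 148, 147, 150, 150, 151, 172, 204, 145, 113, 89, 70, 68, 131, 125, 109, 112, 113, 112, 113], [79, 62, 128, 90, 59, 142, 202, 194, 137, 108, 109, 70, 55, 55, 72, 101, 113, 112, 116, 115]]
```

The foot has partly dropped, about 3 of 4 mm, and the vision estimate says 2–3 mm remain to home. Force is still only about 4 N, so I'll keep creeping.

{"api": "arm_command", "payload": {
  "series": [
    [0,-0.4,0,0],
    [0,-0.4,0,0],
    [0,0,0,0]
  ]
}}

```text
t: 17.75
tool_pos: [0.5567, -0.088, 0.0515]
tool_rot: [-0.51, 0.49, 0.512, 0.488]
contact_force: [-3.6, -1.3, 8.7]
finger_gap: 0.0126
```

{"api": "arm_command", "payload": {
  "series": [
    [0,-0.4,0,0],
    [0,-0.4,0,0],
    [0,0,0,0]
  ]
}}

```text
t: 18.0
tool_pos: [0.5574, -0.0879, 0.0515]
tool_rot: [-0.51, 0.49, 0.512, 0.488]
contact_force: [-3.3, -0.4, 8.6]
finger_gap: 0.0126
```

Run:
```python
from h import *
s,c=shot("w17"); print(s["t"],s["tool_pos"],s["contact_force"],s["ft_torque"]); plan(s["tool_pos"],np.pi/2+.043,s)
a=cv2.resize(c["frame"][200:335,190:310,::-1],None,fx=4,fy=4,interpolation=cv2.INTER_CUBIC)
cv2.imwrite("pics/w17z.png",np.clip(a.astype(float)*1.6,0,255).astype(np.uint8))
```

```text
18.0 [ 0.55739798 -0.08786465  0.05150606] [-3.3327527  -0.42075565  8.60443216] [-0.11711201  0.53556531 -0.01947345]
shift tool mm [0. 0. 0.] toolz yaw 1.614 turn 0.0001644672531990743 toolx [-3.2e-03  5.0e-04 -1.0e+00] tooly [-0.999 -0.043  0.003] q [-2.780e-01  5.630e-01  1.773e+00 -1.000e-03  8.090e-01 -1.892e+00] t 18.0
```

View pics/w17z.png

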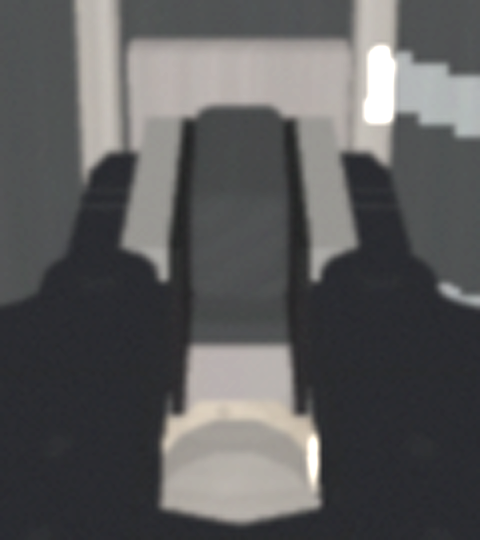

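{"api": "arm_command", "payload": {
  "series": [
    [-0.2,-0.4,0,0],
    [0,-0.4,0,0],
    [0,0,0,0]
  ]
}}

```text
t: 18.3
tool_pos: [0.5581, -0.0877, 0.0515]
tool_rot: [-0.51, 0.49, 0.512, 0.488]
contact_force: [-3.2, -0.8, 6.1]
finger_gap: 0.0126
```

{"api": "arm_command", "payload": {
  "series": [
    [0,-0.4,0,0],
    [0,-0.4,0,0],
    [0,0,0,0]
  ]
}}

```text
t: 18.55
tool_pos: [0.5586, -0.0877, 0.0515]
tool_rot: [-0.509, 0.49, 0.512, 0.488]
contact_force: [-4.3, -0.3, 7.6]
finger_gap: 0.0125
```

{"api": "arm_command", "payload": {
  "series": [
    [0,-0.4,0,0],
    [0,-0.4,0,0],
    [0,0,0,0]
  ]
}}

```text
t: 18.8
tool_pos: [0.5585, -0.0877, 0.0515]
tool_rot: [-0.509, 0.49, 0.512, 0.488]
contact_force: [-6.8, -1.6, 10.9]
finger_gap: 0.0127
```

The tool has stopped advancing (0.5586, then 0.5585) and force rises. That is the stop, and the estimated nest position of 0.609 matches the foot at 0.6095. I'll relax the load, check and release.

{"api": "arm_command", "payload": {
  "series": [
    [0,0.5,0,0],
    [-0.3,0.5,0,0],
    [0,0,0,0]
  ]
}}

```text
t: 19.05
tool_pos: [0.5585, -0.0877, 0.0515]
tool_rot: [-0.51, 0.49, 0.512, 0.488]
contact_force: [-5.0, -1.0, 4.1]
finger_gap: 0.0125
```

Run:
```python
from h import *
s,c=shot("w18"); print(s["t"],s["tool_pos"],s["contact_force"],s["ft_torque"])
s,c2=shot("s18","scene")
a=cv2.resize(c["frame"][200:335,190:310,::-1],None,fx=4,fy=4,interpolation=cv2.INTER_CUBIC)
b=cv2.resize(c2["frame"][165:215,255:315,::-1],None,fx=5,fy=5,interpolation=cv2.INTER_CUBIC)
o=np.zeros((540,480+300,3),np.uint8); o[:,:480]=np.clip(a.astype(float)*1.6,0,255); o[:250,480:]=b
cv2.imwrite("pics/w18z.png",o)
g=cv2.cvtColor(c2["frame"],cv2.COLOR_RGB2GRAY); print(g[172:192,274:290:3].T.tolist()[:3])
```

```text
19.05 [ 0.55851467 -0.08770997  0.05151872] [-5.00648658 -0.96464213  4.13361193] [-0.05164293  0.76711892 -0.01637522]
[[215, 216, 216, 217, 216, 216, 216, 216, 213, 145, 111, 113, 112, 188, 138, 112, 113, 114, 114, 114], [215, 216, 216, 216, 216, 217, 217, 187, 128, 111, 114, 94, 161, 194, 136, 108, 113, 114, 114, 113], [193, 149, 147, 150, 150, 151, 172, 201, 143, 113, 89, 70, 68, 185, 135, 107, 113, 113, 112, 113]]
```

View pics/w18z.png

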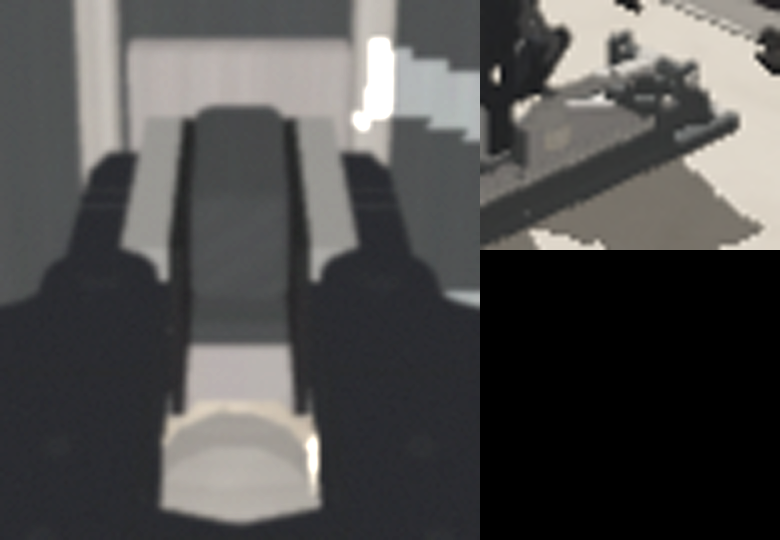

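{"api": "arm_command", "payload": {
  "series": [
    [0,0.5,0,0],
    [0,0.5,0,0],
    [0,0,0,0]
  ]
}}

```text
t: 19.4
tool_pos: [0.5585, -0.0877, 0.0515]
tool_rot: [-0.51, 0.489, 0.511, 0.489]
contact_force: [-3.8, 0.7, 3.1]
finger_gap: 0.0128
```

{"api": "arm_command", "payload": {
  "series": [
    [0,0.5,0,0],
    [0,0.3,0,0],
    [0,0,0,0]
  ]
}}

```text
t: 19.65
tool_pos: [0.5585, -0.088, 0.0515]
tool_rot: [-0.51, 0.489, 0.511, 0.489]
contact_force: [-2.1, 2.1, -1.9]
finger_gap: 0.0128
```

Load relaxed with the slide still at the stop. Now I'll open the fingers.

{"api": "arm_command", "payload": {
  "series": [
    [0,0,0,0],
    [0,0,0,0],
    [0,0,0,0],
    [0,0,0,0],
    [0,0,0,0]
  ],
  "claw": 0.45
}}

```text
t: 20.07
tool_pos: [0.5593, -0.0884, 0.0521]
tool_rot: [0.511, -0.489, -0.51, -0.489]
contact_force: [0.1, 0.3, -0.2]
finger_gap: 0.0386
```

{"api": "arm_command", "payload": {
  "series": [
    [-4,0,0,0],
    [-10,0,0,0],
    [-16,0,0,0],
    [-20,0,0,0],
    [-20,10,0,0],
    [-20,25,0,0],
    [-20,30,0,0],
    [0,20,0,0],
    [0,0,0,0],
    [0,0,0,0]
  ]
}}

```text
t: 20.9
tool_pos: [0.4733, -0.0919, 0.1631]
tool_rot: [0.511, -0.489, -0.51, -0.49]
contact_force: [0.6, -0.3, 1.1]
finger_gap: 0.0388
```

Run:
```python
from h import *
s,c=shot("w20"); print(s["t"],s["tool_pos"],s["contact_force"])
s2,c2=shot("s20","scene"); s3,c3=shot("t20","top")
b=cv2.resize(c2["frame"][160:220,225:315,::-1],None,fx=8,fy=8,interpolation=cv2.INTER_CUBIC); cv2.imwrite("pics/s20z.png",b)
g=cv2.cvtColor(c2["frame"],cv2.COLOR_RGB2GRAY); print(g[172:192,274:290:3].T.tolist()[:3])
```

```text
20.9 [ 0.4733028  -0.09188987  0.16310359] [ 0.6359456  -0.32576134  1.10980412]
[[215, 216, 216, 216, 216, 216, 216, 216, 215, 210, 205, 144, 112, 189, 138, 112, 184, 137, 113, 113], [215, 216, 216, 216, 216, 217, 217, 187, 204, 203, 142, 94, 161, 194, 135, 170, 131, 113, 113, 113], [193, 149, 147, 150, 150, 150, 173, 204, 202, 141, 88, 70, 68, 186, 135, 171, 131, 114, 128, 163]]
```

View pics/w20.png

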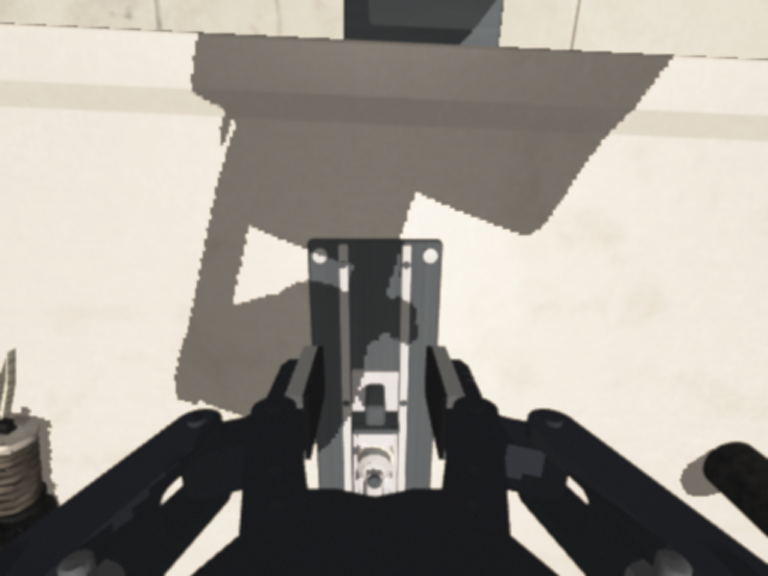

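View pics/s20z.png

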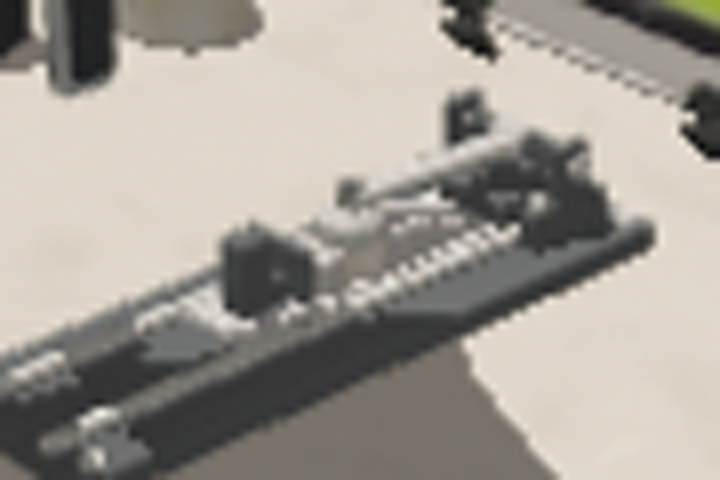

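{"api": "arm_command", "payload": {
  "series": [
    [-10,-15,0,0],
    [-10,-25,0,0],
    [0,-25,0,0],
    [0,-15,0,0],
    [0,0,0,0],
    [0,0,0,0],
    [0,0,0,0]
  ]
}}

```text
t: 21.63
tool_pos: [0.5528, -0.0881, 0.1811]
tool_rot: [-0.51, 0.49, 0.511, 0.489]
contact_force: [-0.2, 0.4, -0.8]
finger_gap: 0.0383
```

Run:
```python
from h import *
s,c=shot("w21"); print(s["t"],s["tool_pos"])
e=np.array([np.cos(.043),np.sin(.043),0]); nest=np.array([.6092,-.0866,.018])
p=proj(c,nest,s); print(p); y=int(p[1]);x=int(p[0])
x0=max(0,x-45);y0=max(0,y-55); print(x0,y0)
cv2.imwrite("pics/w21z.png",cv2.resize(c["frame"][y0:y0+85,x0:x0+90,::-1],None,fx=7,fy=7,interpolation=cv2.INTER_CUBIC)[:600])
```

```text
21.6333 [ 0.55284936 -0.0881016   0.18107196]
[249.10121342 228.94422801]
204 173
```

View pics/w21z.png

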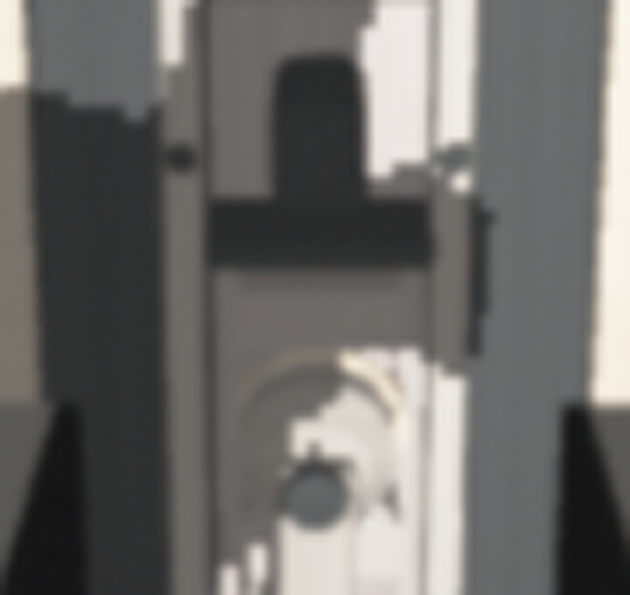

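The foot sits concentric over the disc between the bars, and only a thin crescent of the disc shows at the rear. The robot is clear, so I'll hand in.

Run:
```python
from cell import order, monitor
s=monitor.read_state(); print(s["t"],s["contact_force"]); print(order.job_done())
```

```text
21.6833 [-0.34345843  0.17430795 -0.16356524]
the job is handed in; nothing more can be done
None
```

I laid the disc in the nest and let go of it. Then I gripped the handle and pushed the slide about 90 mm until it met the stop, with the foot down on the disc. I relaxed the load, opened the fingers, backed clear and handed in at 21.7 s.

**Stop:** the tool stopped advancing and the force rose. The peak readings were about 7 N along the push and 11 N vertically on the tool. The nest is then at about x = 0.609 m, which agrees with the foot's measured 0.6095 m and is about +19 mm in the fixture frame.

**Foot:** in the last close wrist view it is concentric with the disc between the bars. In the scene camera it sits about 1 px (roughly 3.5 mm) lower than when it was on the bar. I could not measure the hold-down angle directly. Partway in, one height estimate from the wrist view disagreed by a few millimetres; it agreed better once the slide was at the stop.

**Gripper reading:** the finger gap read 24 mm on the 27 mm disc and 12.5 mm on the 14 mm handle. Both grips held.

**Bystanders:** the arm stayed well clear of both the valve body and the cylinder. I did not re-measure their positions.

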